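Set calibrated plug gauges out on the soak plate in certificate order

TASK

Four plug gauges have come back from calibration in the transport rack and must come to room temperature on the aluminium soak plate before they are used. Draw each one straight up out of its sleeve and stand it in a recess of the soak plate, so that the four stand there in the same left-to-right order as they stood in the rack and still match the certificate. Keep every gauge upright, set it down rather than letting it drop, and let go of it.

Things in the scene. Friction and masses are not known exactly. Their poses are not given: they have to be found in the camera images.
- transport_rack: dark steel rack fixed on the table, 64 mm deep (x), 274 mm long (y), deck 12 mm above the table, a low cheek (29 mm) at each end. Origin: centre of underside. Four sleeves stand on it in a row at its y = +93, +31, -31, -93 mm in shuffled order; its +y end is at the robot's left. Turned at most 0.2 rad; may lie nearer or farther than the plate.
- soak_plate: bare aluminium plate fixed on the table, 80 mm deep (x), 270 mm long (y), 18 mm thick. Origin: centre of underside. Four round recesses 50 mm across, 6 mm deep (floor 12 mm above the table), in a row at its x = 0, y = +93, +31, -31, -93 mm; its +y end is at the robot's left. Turned at most 0.2 rad.
- plain_gauge: plain steel plug gauge standing upright: 22 mm plug 50 mm long at the foot, 27 mm collar, long slim handle 14 mm across from 57 to 114 mm above the foot with dark knurl rings; about 0.18 kg. Origin: centre of the flat foot, z up along the gauge. Close fit in its sleeve (1 mm all round): it must rise 36 mm to be free.
- thread_gauge: steel thread plug gauge standing upright, the shortest of the four: 26 mm ribbed thread 47 mm long at the foot, short thick handle 21 mm across from 53 to 92 mm above the foot; about 0.20 kg. Origin: centre of the flat foot (25 mm across), z up along the gauge. Close fit in its sleeve (1 mm all round): it must rise 36 mm to be free.
- step_gauge: steel step plug gauge standing upright: 24 mm plug 42 mm long at the foot, 32 mm step from 42 to 56 mm, hexagonal collar, handle 16 mm across from 64 to 110 mm above the foot; about 0.24 kg. Origin: centre of the flat foot, z up along the gauge. Close fit in its sleeve (1 mm all round): it must rise 36 mm to be free.
- flange_gauge: steel flanged plug gauge standing upright: 30 mm plug 44 mm long at the foot, thin 42 mm flange from 44 to 49 mm, handle 17 mm across from 49 to 108 mm, round head 25 mm across from 108 to 118 mm above the foot; about 0.28 kg. Origin: centre of the flat foot, z up along the gauge. Close fit in its sleeve (1 mm all round): it must rise 36 mm to be free.
- plain_sleeve: white plastic tube 44 mm outside diameter, 36 mm high, bore 24 mm, standing fixed on the transport rack; the plain plug gauge stands in it at the start, its foot on the rack deck. The sleeve stays there, so it shows the place that gauge came from. Origin: centre of its underside.
- thread_sleeve: white plastic tube 44 mm outside diameter, 36 mm high, bore 28 mm, standing fixed on the transport rack; the thread plug gauge stands in it at the start, its foot on the rack deck. The sleeve stays there, so it shows the place that gauge came from. Origin: centre of its underside.
- step_sleeve: white plastic tube 44 mm outside diameter, 36 mm high, bore 26 mm, standing fixed on the transport rack; the step plug gauge stands in it at the start, its foot on the rack deck. The sleeve stays there, so it shows the place that gauge came from. Origin: centre of its underside.
- flange_sleeve: white plastic tube 44 mm outside diameter, 36 mm high, bore 32 mm, standing fixed on the transport rack; the flanged plug gauge stands in it at the start, its foot on the rack deck. The sleeve stays there, so it shows the place that gauge came from. Origin: centre of its underside.
There are look-alikes about, which are no part of the job. Leave any red look-alike of the thread_gauge alone.

How it is judged (in metres and radians):
At the end, for the whole second after the job is handed in: Each gauge stands upright (within 0.08 rad) on the floor of a recess of the soak plate (foot within 3 mm of floor height, within 16 mm of the recess centre along x and y), counted from the left in the same place as its sleeve in the rack; all at rest, no finger touching (((y of plain_sleeve in the frame of transport_rack between 0.078 and 0.108 m and y of plain_gauge in the frame of soak_plate between 0.077 and 0.109 m) or (y of plain_sleeve in the frame of transport_rack between 0.016 and 0.046 m and y of plain_gauge in the frame of soak_plate between 0.015 and 0.047 m) or (y of plain_sleeve in the frame of transport_rack between -0.046 and -0.016 m and y of plain_gauge in the frame of soak_plate between -0.047 and -0.015 m) or (y of plain_sleeve in the frame of transport_rack between -0.108 and -0.078 m and y of plain_gauge in the frame of soak_plate between -0.109 and -0.077 m)) and x of plain_gauge in the frame of soak_plate between -0.016 and 0.016 m and z of plain_gauge in the frame of soak_plate between 0.009 and 0.015 m and angle between each of plain_gauge, thread_gauge, step_gauge, flange_gauge's own z axis and vertical below 0.08 rad and linear speed of each of plain_gauge, thread_gauge, step_gauge, flange_gauge below 0.02 m/s and contact force between each of plain_gauge, thread_gauge, step_gauge, flange_gauge and the fingers below 0.05 N and ((y of thread_sleeve in the frame of transport_rack between 0.078 and 0.108 m and y of thread_gauge in the frame of soak_plate between 0.077 and 0.109 m) or (y of thread_sleeve in the frame of transport_rack between 0.016 and 0.046 m and y of thread_gauge in the frame of soak_plate between 0.015 and 0.047 m) or (y of thread_sleeve in the frame of transport_rack between -0.046 and -0.016 m and y of thread_gauge in the frame of soak_plate between -0.047 and -0.015 m) or (y of thread_sleeve in the frame of transport_rack between -0.108 and -0.078 m and y of thread_gauge in the frame of soak_plate between -0.109 and -0.077 m)) and x of thread_gauge in the frame of soak_plate between -0.016 and 0.016 m and z of thread_gauge in the frame of soak_plate between 0.009 and 0.015 m and ((y of step_sleeve in the frame of transport_rack between 0.078 and 0.108 m and y of step_gauge in the frame of soak_plate between 0.077 and 0.109 m) or (y of step_sleeve in the frame of transport_rack between 0.016 and 0.046 m and y of step_gauge in the frame of soak_plate between 0.015 and 0.047 m) or (y of step_sleeve in the frame of transport_rack between -0.046 and -0.016 m and y of step_gauge in the frame of soak_plate between -0.047 and -0.015 m) or (y of step_sleeve in the frame of transport_rack between -0.108 and -0.078 m and y of step_gauge in the frame of soak_plate between -0.109 and -0.077 m)) and x of step_gauge in the frame of soak_plate between -0.016 and 0.016 m and z of step_gauge in the frame of soak_plate between 0.009 and 0.015 m and ((y of flange_sleeve in the frame of transport_rack between 0.078 and 0.108 m and y of flange_gauge in the frame of soak_plate between 0.077 and 0.109 m) or (y of flange_sleeve in the frame of transport_rack between 0.016 and 0.046 m and y of flange_gauge in the frame of soak_plate between 0.015 and 0.047 m) or (y of flange_sleeve in the frame of transport_rack between -0.046 and -0.016 m and y of flange_gauge in the frame of soak_plate between -0.047 and -0.015 m) or (y of flange_sleeve in the frame of transport_rack between -0.108 and -0.078 m and y of flange_gauge in the frame of soak_plate between -0.109 and -0.077 m)) and x of flange_gauge in the frame of soak_plate between -0.016 and 0.016 m and z of flange_gauge in the frame of soak_plate between 0.009 and 0.015 m).
It fails at once if a gauge is tipped by more than 0.4 rad (angle between any of plain_gauge, thread_gauge, step_gauge, flange_gauge's own z axis and vertical above 0.4 rad).
It fails at once if a gauge is dropped: it touches nothing while its foot is more than 35 mm above the table (23 mm above the recess floor) ((contact force between plain_gauge and anything else below 0.001 N and height (world z) of plain_gauge above 0.035 m) or (contact force between thread_gauge and anything else below 0.001 N and height (world z) of thread_gauge above 0.035 m) or (contact force between step_gauge and anything else below 0.001 N and height (world z) of step_gauge above 0.035 m) or (contact force between flange_gauge and anything else below 0.001 N and height (world z) of flange_gauge above 0.035 m)).
It also fails if it takes over 99 s, if anything falls off the work surface, if the arm or the gripper's body presses on something with over 40 N, if the wrist force passes 120 N, or if a joint passes its speed limit or range.

ROBOT

A 6-joint arm with a two-finger parallel gripper is mounted at the origin on a cart in front of the work surface, level with it; the furniture and walls round the work are solid. World frame = base frame: x ahead of the robot, y to its left, z up, the work surface at z = 0. Lengths are in mm, angles in rad, forces in N, time in s.
With the tool pointing down it reaches from about 325 to 850 mm from the base axis. Payload 4.4 kg.
Tool frame: the origin (TCP) lies at the very end of the fingers, on their centre line; the grasp point (between the pads) lies 19 mm behind it; y points along the fingers, z is the direction in which the jaws open and shut, and the axes are right-handed (so a half turn about y gives the same grasp; the last joint's range is limited). The gripper opens to 94 mm and grips with 3 to 60 N. Pads are 16 mm wide; open, the fingers measure 119 mm over their backs; the gripper's body (75 mm by 177 mm) begins 78 mm behind the grasp point.
Start: joints at [1.165, 0.207, 1.542, -0, 1.393, -0.15], TCP at [144.939, 556.435, 205.447] pointing down, gripper open.
Joint ranges: [-2.73, 2.73], [-0.86, 2.22], [0.23, 2.46], [-1.11, 4.25], [0.08, 2.63], [-2.82, 2.82]. Speed limits (rad/s): [2.79, 2.79, 3.14, 3.14, 3.14, 3.14].

INTERFACE

Orientations are given as a rotation vector (axis times angle).
In Python, from cell import observe, snapshot, close_job gives the robot as it stands.
- The arm moves only by the tool arm_command, never from a script. Its argument "steps" is a list of rows, each an object with "gripper": the gripper command: -1 is fully open, 1 is shut, values between are in proportion; "xyz": the shift along the tool's x, y, z in units of 50 cm (1.0 is 50 cm), a list of three; "yaw": the turn about the tool's y in units of 180 degrees (1.0 is 180 degrees). A call has 1 to 20 rows; each row shifts and turns the pose as measured when the row begins, along the tool's axes as they then stand; what a row does not reach is not made up. A row lasts 1/10 s, in which the tool goes at most 50 mm and 8.59 degrees, less where a joint would pass 70% of its speed; a pose out of reach is approached as far as the arm can. A call with a number of a shift or a turn outside -1 to 1 is refused whole. A call with a gripper value outside its range is refused whole. The fingers move at their own pace and stop on an object; "squeeze" is the grip in N (left out, the last holds). Time passes only in rows, so rows that do not move let the fingers close. It gives the time, the measured TCP pose, the force and the opening at its end, in the units of the state.
- observe(): the state, without advancing time (a new reading comes with each control period).
- snapshot(name): name is "scene" or "top" or "wrist"; returns a dict with "color" (480x640x3 uint8, blue, green, red), "z_map" (480x640 float32, mm along the optical axis (not along the pixel's ray), 0 where there is no reading), "mtx" (3x3 intrinsics, pixels), "distortion" ([k1, k2, p1, p2, k3] as OpenCV has them; the pictures are not rectified), "xyz" and "rotation" of the camera in the world; the wrist camera has in their place "hand_eye" (4x4, takes a point from camera to tool coordinates, whose origin is the TCP and whose axes are the tool frame's). Camera axes: x right, y up, looking along -z (the intrinsics and any distortion apply to the point x, -y, -z); pixel columns grow to the right and rows downward; lengths in mm; the calibration is good to about 2 mm. A picture is of the moment at which its call begins: read the wrist's pose just before it.
- close_job(): hands the job in, once; it reports no verdict.
The state is a dict: "t": time; "joint_pos": joint angles; "qvel": joint speeds; "joint_efforts": joint torques, N m; "tool_pos": TCP position; "tool_rot": TCP orientation; "ft_force": force on the tool from outside, world axes, zero at the start; "wrist_torque": the same for the moment, N m; "width": finger opening in mm.
Only numpy, scipy, OpenCV 4.12 (cv2) and the standard library are available. Lean on these libraries where they do the work, as an engineer would, in place of code of your own. Each camera call takes 0.05 s, during which the arm holds its last target.

## Working session

There is one attempt and no reset: what is moved stays moved. The work goes in short steps, Python scripts to look and compute and a tool call to move; the robot and the scene stay as the last step left them, time stands still between calls to the robot, and variables do not carry over. Pictures are saved under pics/ and viewed, and the job is handed in when it is done.

Besides the shell and the picture viewer there is one more tool, called after "Request:" in YAML: its name, and indented under it one key for each argument. arm_command: Moves the arm, as the interface text tells. Shifts and turns lie within -1 to 1; 1 stands for 50 cm of shift or 180 degrees of turn. Its arguments: {"type":"object","properties":{"steps":{"type":"array","items":{"type":"object","properties":{"gripper":{"type":"number"},"xyz":{"type":"array","items":{"type":"number","minimum":-1,"maximum":1}},"yaw":{"type":"number","minimum":-1,"maximum":1}}}},"squeeze":{"type":"number"}},"required":["steps"]}

```bash
ls; mkdir -p pics
python3 - <<'E'
from cell import observe,snapshot
import cv2,numpy as np
o=observe();print(o)
for n in("scene","top","wrist"):
    s=snapshot(n);cv2.imwrite(f"pics/{n}0.png",s["color"])
    print(n,s["mtx"].round(1).tolist(),s["distortion"],s.get("xyz"),s.get("rotation"),s.get("hand_eye"))
E
```

```text
pics
{'t': 0.0, 'joint_pos': array([ 1.16548518e+00,  2.07407180e-01,  1.54292726e+00, -1.21111678e-05,
        1.39349301e+00, -1.50494457e-01]), 'qvel': array([ 0.00056617,  0.00075679,  0.00122955, -0.00069028,  0.00057694,
        0.00032265]), 'joint_efforts': array([ 2.01649316e-03, -3.70865357e+01, -2.81424129e+01,  6.98645529e-02,
        3.59253120e-02, -1.56338469e-04]), 'tool_pos': array([144.63323565, 555.68936569, 204.31075536]), 'tool_rot': array([-1.56367913,  0.20056573, -0.19961832]), 'ft_force': array([ 0.60678227, -0.05879458,  0.09756167]), 'wrist_torque': array([ 0.04482089, -0.05500152, -0.04882635]), 'width': 93.52715673195901}
scene [[490.3, 0.0, 319.0], [0.0, 490.3, 237.5], [0.0, 0.0, 1.0]] [-0.04288066  0.          0.          0.          0.        ] [-127.03593833 -451.82297839  461.44325118] [ 0.94787363 -0.60883063 -1.02691552] None
top [[440.4, 0.0, 324.1], [0.0, 440.4, 240.6], [0.0, 0.0, 1.0]] [0.00381196 0.         0.         0.         0.        ] [ 465.90369128 -121.08322046  906.23624209] [ 0.07495224 -0.07635322 -1.57490638] None
wrist [[384.3, 0.0, 321.3], [0.0, 384.3, 243.6], [0.0, 0.0, 1.0]] [-0.06798407  0.          0.          0.          0.        ] None None [[-1.15053048e-04 -9.65706253e-01 -2.59637093e-01 -7.53625005e+01]
 [-3.42489733e-04  2.59637117e-01 -9.65706192e-01 -1.78338283e+02]
 [ 9.99999935e-01 -2.21844026e-05 -3.60616519e-04  2.50667163e-01]
 [ 0.00000000e+00  0.00000000e+00  0.00000000e+00  1.00000000e+00]]
```

View pics/scene0.png

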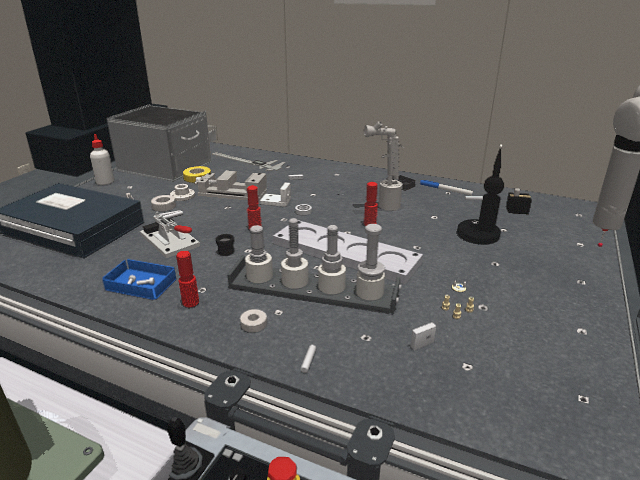

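View pics/top0.png

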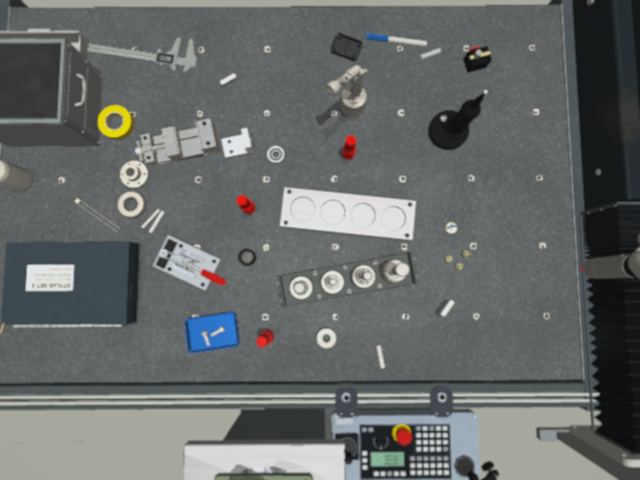

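View pics/wrist0.png

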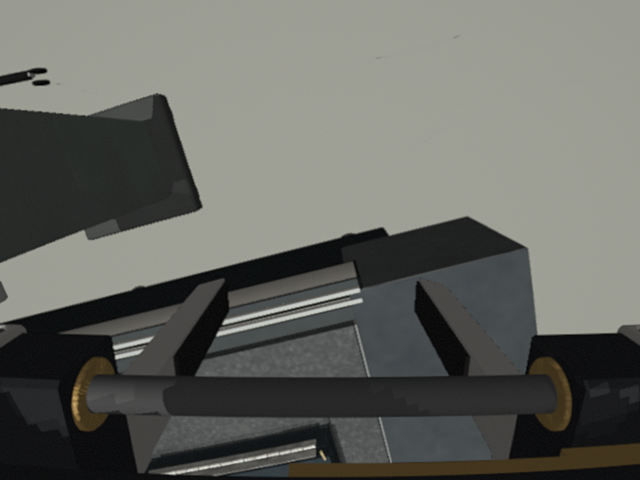

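Run:
```python
import cv2
a=cv2.imread("pics/scene0.png")[160:320,170:440];cv2.imwrite("pics/c1.png",cv2.resize(a,(800,474),interpolation=cv2.INTER_CUBIC))
a=cv2.imread("pics/top0.png")[170:320,260:440];cv2.imwrite("pics/c2.png",cv2.resize(a,(720,600),interpolation=cv2.INTER_CUBIC))
```

```text
(no output)
```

View pics/c1.png

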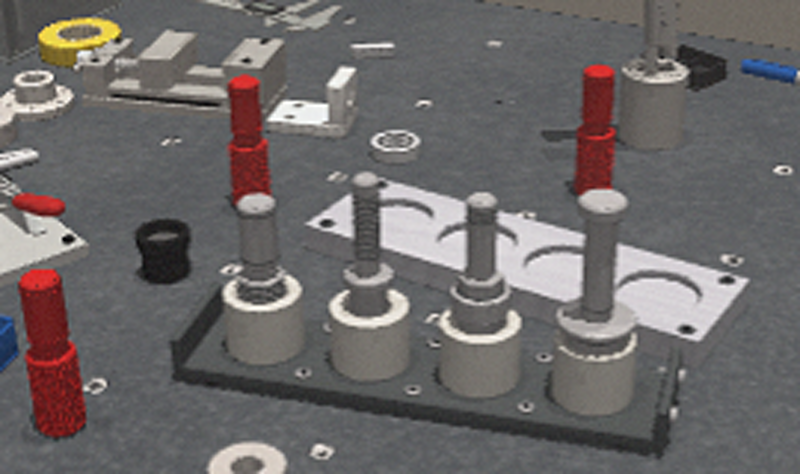

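View pics/c2.png

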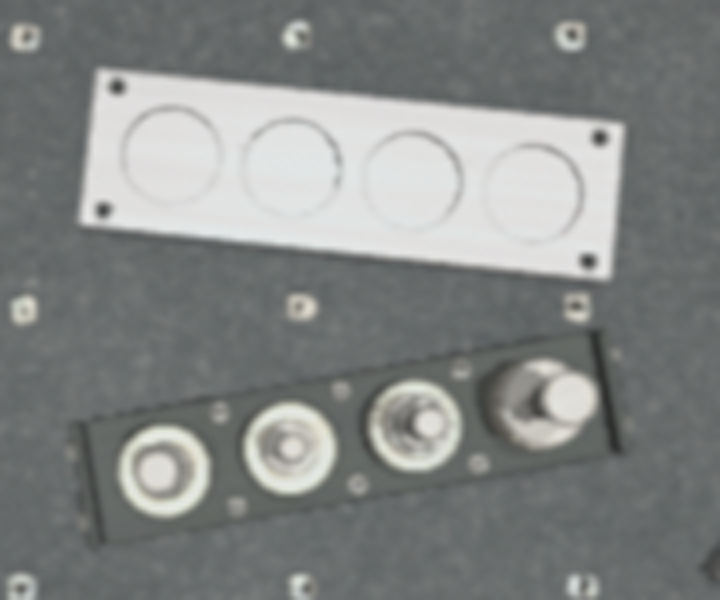

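```bash
cat > h.py <<'E'
import numpy as np,cv2
from scipy.spatial.transform import Rotation as R
from cell import observe,snapshot
def cam(n):
    o=observe(); s=snapshot(n)
    if "hand_eye" in s and s["hand_eye"] is not None:
        T=np.eye(4);T[:3,:3]=R.from_rotvec(o["tool_rot"]).as_matrix();T[:3,3]=o["tool_pos"]
        T=T@np.array(s["hand_eye"])
    else:
        T=np.eye(4);T[:3,:3]=R.from_rotvec(s["rotation"]).as_matrix();T[:3,3]=s["xyz"]
    return s,T
def rays(s,T,px):
    p=cv2.undistortPoints(np.array(px,float).reshape(-1,1,2),s["mtx"],np.array(s["distortion"])).reshape(-1,2)
    d=np.c_[p[:,0],-p[:,1],-np.ones(len(p))]@T[:3,:3].T
    return T[:3,3],d
def plane(s,T,px,z):
    c,d=rays(s,T,px); return c+d*((z-c[2])/d[:,2])[:,None]
def tri(c1,d1,c2,d2):
    A=np.c_[d1,-d2];t=np.linalg.lstsq(A,c2-c1,rcond=None)[0]
    p,q=c1+t[0]*d1,c2+t[1]*d2
    return (p+q)/2,np.linalg.norm(p-q)
def proj(s,T,P):
    q=(np.atleast_2d(P)-T[:3,3])@T[:3,:3]; q=q*[1,-1,-1]
    return cv2.projectPoints(q,np.zeros(3),np.zeros(3),s["mtx"],np.array(s["distortion"]))[0].reshape(-1,2)
E
python3 - <<'E'
from h import *
s,T=cam("top");g=cv2.cvtColor(s["color"],cv2.COLOR_BGR2GRAY)
# plate
def blob(m,x0,y0,x1,y1):
    k=np.zeros_like(m);k[y0:y1,x0:x1]=m[y0:y1,x0:x1];return k
m=blob((g>170).astype(np.uint8)*255,270,180,425,245)
m=cv2.morphologyEx(m,cv2.MORPH_CLOSE,np.ones((5,5)))
cs,_=cv2.findContours(m,0,2);c=max(cs,key=cv2.contourArea)
r=cv2.minAreaRect(c);b=cv2.boxPoints(r);P=plane(s,T,b,18);print("plate",b.round(1).tolist(),P.round(1).tolist(),P.mean(0).round(1))
print([np.linalg.norm(P[i]-P[i-1]).round(1) for i in range(4)])
# sleeves
m=blob((g>165).astype(np.uint8)*255,280,250,415,305)
cs,_=cv2.findContours(m,0,2)
for c in cs:
    if cv2.contourArea(c)>60:
        (x,y),rad=cv2.minEnclosingCircle(c);p=plane(s,T,[[x,y]],48)[0];print("sl",x,y,rad,cv2.contourArea(c),p.round(1))
# depth check
zm=s["z_map"]
for (u,v) in [(349,212),(302,209),(300,318)]:
    print(u,v,zm[v,u])
# gauge tops guess: from depth
for (u,v) in [(299,288),(333,281),(367,275),(402,268)]:
    w=zm[v-6:v+7,u-8:u+9];print(u,v,w.min().round(1))
E
```

```text
plate [[279.3999938964844, 225.5], [283.5, 186.6999969482422], [416.0, 200.60000610351562], [411.8999938964844, 239.3000030517578]] [[583.1, -31.5, 18.0], [663.0, -39.5, 18.0], [632.8, -310.4, 18.0], [553.3, -300.1, 18.0]] [ 608.1 -170.4   18. ]
[np.float64(270.3), np.float64(80.3), np.float64(272.6), np.float64(80.1)]
sl 300.69354248046875 287.30645751953125 11.242055892944336 362.5 [458.1 -76.2  48. ]
sl 332.04425048828125 281.7566223144531 11.183162689208984 364.0 [ 468.5 -137.1   48. ]
sl 363.5 276.0882263183594 11.189338684082031 221.0 [ 479.1 -198.3   48. ]
sl 397.0 270.0 11.401854515075684 196.0 [ 490.6 -263.6   48. ]
349 212 898.7587
302 209 907.85175
300 318 896.34766
299 288 795.5
333 281 774.0
367 275 0.0
402 268 0.0
```

Run:
```python
from h import *
s,T=cam("top");s2,T2=cam("scene")
o=observe();M=R.from_rotvec(o["tool_rot"]).as_matrix();print(M.round(3))
# scene-top triangulation of handle tops: by hand pixels from crops
top=[(299.5,287.5),(332.5,281.5),(367,275.5),(402,269)]
sc=[(170+257/2.963,160+203/2.963),(170+366/2.963,160+180/2.963),(170+482/2.963,160+200/2.963),(170+603/2.963,160+200/2.963)]
for a,b in zip(top,sc):
    c1,d1=rays(s,T,[a]);c2,d2=rays(s2,T2,[b]);p,e=tri(c1,d1[0],c2,d2[0]);print(p.round(1),round(e,1))
c=np.array([608.1,-170.4]);yp=np.array([.111,.994])
for k in(93,31,-31,-93):print((c+k*yp).round(1))
```

```text
[[ 0.968 -0.     0.252]
 [-0.252 -0.001  0.968]
 [-0.    -1.    -0.001]]
[458.1 -76.6 102. ] 0.7
[ 468.8 -136.6  123.3] 0.3
[ 478.9 -197.9  120.1] 0.3
[ 489.8 -258.8  128.1] 0.7
[618.4 -78. ]
[ 611.5 -139.6]
[ 604.7 -201.2]
[ 597.8 -262.8]
```

Request:
arm_command:
  steps:
    - {"xyz": [0, -0.09, 0], "gripper": -1}
    - {"xyz": [0.03, -0.09, -0.04]}
    - {"xyz": [0.058, -0.02, -0.0725]}
    - {"xyz": [0.058, 0, -0.0725]}
    - {"xyz": [0.058, 0, -0.0725]}
    - {"xyz": [0.058, 0, -0.0725]}
    - {"xyz": [0.058, 0, -0.0725]}
    - {"xyz": [0.058, 0, -0.0725]}
    - {"xyz": [0.058, 0, -0.0725]}
    - {"xyz": [0.058, 0, -0.0725]}
    - {"xyz": [0.058, 0, -0.0725]}
    - {"xyz": [0.058, 0, -0.0725]}
    - {"xyz": [0.058, 0, -0.0725]}
    - {"xyz": [0.058, 0, -0.0725]}
    - {"xyz": [0.058, 0, -0.0725]}
    - {"xyz": [0.058, 0, -0.0725]}
    - {"xyz": [0.058, 0, -0.0725]}
    - {"xyz": [0.058, 0, -0.0725]}
    - {"xyz": [0, 0, 0]}

```text
$.steps[0]: bad value
```

Request:
arm_command:
  steps:
    - {"xyz": [0, 0, 0], "yaw": 0.046}
    - {"xyz": [0, 0, 0], "yaw": 0.046}
    - {"xyz": [0, 0, 0], "yaw": 0.046}
    - {"xyz": [0, 0, 0], "yaw": 0.046}
    - {"xyz": [0, 0, 0], "yaw": 0.046}
    - {"xyz": [0, 0, 0], "yaw": 0.046}
    - {"xyz": [0, 0, 0], "yaw": 0.046}
    - {"xyz": [0, 0, 0], "yaw": 0.046}
    - {"xyz": [0, 0, 0], "yaw": 0}

```text
$.steps[0]: bad value
```

Request:
arm_command:
  steps:
    - {"xyz": [0, -0.09, 0], "yaw": 0, "gripper": -1}
    - {"xyz": [0.03, -0.09, -0.04], "yaw": 0, "gripper": -1}
    - {"xyz": [0.058, -0.02, -0.0725], "yaw": 0, "gripper": -1}
    - {"xyz": [0.058, 0, -0.0725], "yaw": 0, "gripper": -1}
    - {"xyz": [0.058, 0, -0.0725], "yaw": 0, "gripper": -1}
    - {"xyz": [0.058, 0, -0.0725], "yaw": 0, "gripper": -1}
    - {"xyz": [0.058, 0, -0.0725], "yaw": 0, "gripper": -1}
    - {"xyz": [0.058, 0, -0.0725], "yaw": 0, "gripper": -1}
    - {"xyz": [0.058, 0, -0.0725], "yaw": 0, "gripper": -1}
    - {"xyz": [0.058, 0, -0.0725], "yaw": 0, "gripper": -1}
    - {"xyz": [0, 0, 0], "yaw": 0, "gripper": -1}

```text
t: 1.4
tool_pos: [312.0, 181.2, 310.1]
tool_rot: [-1.564, 0.191, -0.205]
ft_force: [-0.9, -0.1, 0.1]
width: 94.1
```

Request:
arm_command:
  steps:
    - {"xyz": [0.06, 0, -0.074], "yaw": 0, "gripper": -1}
    - {"xyz": [0.06, 0, -0.074], "yaw": 0, "gripper": -1}
    - {"xyz": [0.06, 0, -0.074], "yaw": 0, "gripper": -1}
    - {"xyz": [0.06, 0, -0.074], "yaw": 0, "gripper": -1}
    - {"xyz": [0.06, 0, -0.074], "yaw": 0, "gripper": -1}
    - {"xyz": [0.06, 0, -0.074], "yaw": 0, "gripper": -1}
    - {"xyz": [0.06, 0, -0.074], "yaw": 0, "gripper": -1}
    - {"xyz": [0, 0, 0], "yaw": 0.046, "gripper": -1}
    - {"xyz": [0, 0, 0], "yaw": 0.046, "gripper": -1}
    - {"xyz": [0, 0, 0], "yaw": 0.046, "gripper": -1}
    - {"xyz": [0, 0, 0], "yaw": 0.046, "gripper": -1}
    - {"xyz": [0, 0, 0], "yaw": 0.046, "gripper": -1}
    - {"xyz": [0, 0, 0], "yaw": 0.046, "gripper": -1}
    - {"xyz": [0, 0, 0], "yaw": 0.046, "gripper": -1}
    - {"xyz": [0, 0, 0], "yaw": 0.046, "gripper": -1}
    - {"xyz": [0, 0, 0], "yaw": 0, "gripper": -1}

```text
t: 3.0
tool_pos: [460.6, -114.7, 309.8]
tool_rot: [-1.256, 1.1, -1.104]
ft_force: [0.8, 0.4, 0.5]
width: 93.9
```

Run:
```python
from h import *
s,T=cam("wrist");cv2.imwrite("pics/w1.png",s["color"])
o=observe();print(o["tool_pos"],R.from_rotvec(o["tool_rot"]).as_matrix().round(3))
P=[[458.1,-76.5,104],[468.8,-136.8,126],[479,-198,122],[489.7,-259,130],[618.4,-78,18],[611.5,-139.6,18],[604.7,-201.2,18],[597.8,-262.8,18]]
print(proj(s,T,P).round(0).tolist())
```

```text
[ 460.5863161  -114.64339154  309.79726055] [[ 0.143  0.012  0.99 ]
 [-0.99   0.011  0.143]
 [-0.009 -1.     0.013]]
[[321.0, 181.0], [324.0, 247.0], [325.0, 304.0], [327.0, 361.0], [448.0, 195.0], [433.0, 242.0], [418.0, 286.0], [403.0, 328.0]]
```

View pics/w1.png

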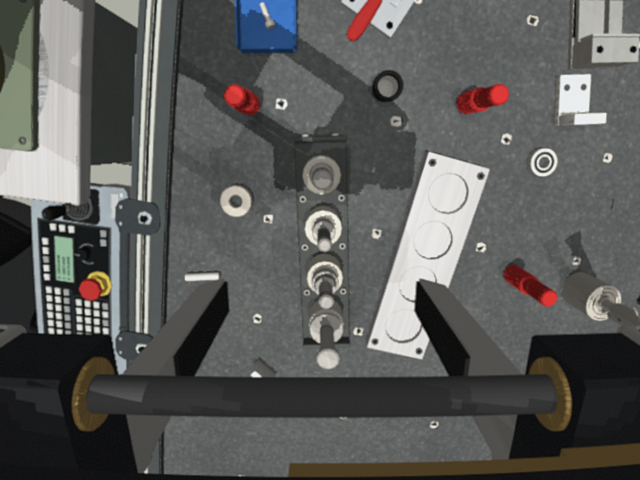

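Run:
```python
import cv2
a=cv2.imread("pics/w1.png")[120:380,260:490];cv2.imwrite("pics/c3.png",cv2.resize(a,(530,600),interpolation=cv2.INTER_CUBIC))
```

```text
(no output)
```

View pics/c3.png

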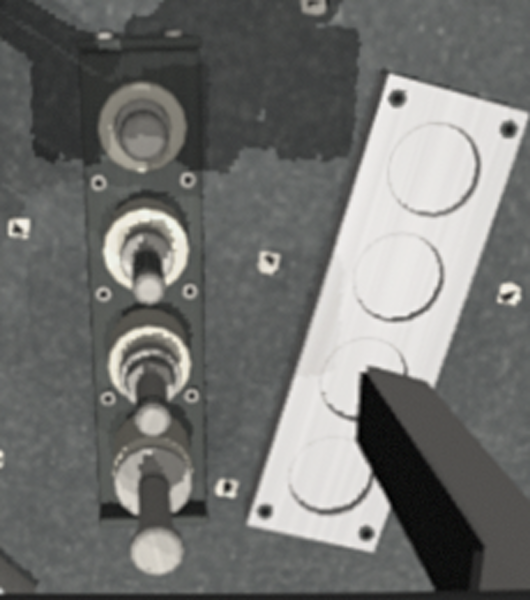

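```bash
cat >> h.py <<'E'
def delta(*tg):
    o=observe();M=R.from_rotvec(o["tool_rot"]).as_matrix();p=o["tool_pos"]
    print("t",round(o["t"],2),"pos",p.round(1),"zyaw",np.arctan2(M[1,2],M[0,2]).round(3),"tilt",M[:,1].round(3),"F",o["ft_force"].round(1),"w",round(o["width"],1))
    for t in tg:
        print(t,"units",((np.array(t)-p)@M/500).round(4)); p=np.array(t)
E
python3 -c "
from h import *
delta((468.8,-136.8,190),(468.8,-136.8,78),(468.8,-136.8,125),(611.5,-139.6,125),(611.5,-139.6,80))"
```

```text
t 3.05 pos [ 460.6 -114.6  309.8] zyaw 0.143 tilt [ 0.012  0.011 -1.   ] F [-0.1  0.2 -0.1] w 94.0
(468.8, -136.8, 190) units [0.0483 0.2393 0.0067]
(468.8, -136.8, 78) units [ 0.002  0.224 -0.003]
(468.8, -136.8, 125) units [-0.0008 -0.094   0.0013]
(611.5, -139.6, 125) units [0.0464 0.0034 0.2816]
(611.5, -139.6, 80) units [ 0.0008  0.09   -0.0012]
```

Request:
arm_command:
  steps:
    - {"xyz": [0.016, 0.08, 0.002], "yaw": -0.008, "gripper": -1}
    - {"xyz": [0.016, 0.08, 0.002], "yaw": 0, "gripper": -1}
    - {"xyz": [0.016, 0.08, 0.002], "yaw": 0, "gripper": -1}
    - {"xyz": [0, 0, 0], "yaw": 0, "gripper": -1}
  squeeze: 25

```text
t: 3.45
tool_pos: [472.6, -135.3, 189.3]
tool_rot: [-1.272, 1.06, -1.076]
ft_force: [-0.9, 0.0, -1.0]
width: 93.9
```

```bash
python3 -c "
from h import *
delta((468.8,-136.8,78))"
```

```text
t 3.45 pos [ 472.6 -135.3  189.3] zyaw 0.186 tilt [ 0.019  0.008 -1.   ] F [-0.9  0.  -1. ] w 93.9
(468.8, -136.8, 78) units [ 0.0026  0.2224 -0.0125]
```

Request:
arm_command:
  steps:
    - {"xyz": [0.0005, 0.065, -0.004], "yaw": 0, "gripper": -1}
    - {"xyz": [0.0005, 0.065, -0.004], "yaw": 0, "gripper": -1}
    - {"xyz": [0.0005, 0.06, -0.003], "yaw": 0, "gripper": -1}
    - {"xyz": [0, 0, 0], "yaw": 0, "gripper": -1}

```text
t: 3.85
tool_pos: [474.7, -136.3, 99.1]
tool_rot: [-1.273, 1.044, -1.075]
ft_force: [0.0, -0.1, 0.7]
width: 94.5
```

```bash
python3 -c "
from h import *
s,T=cam('wrist');cv2.imwrite('pics/w2.png',s['color'])
print(observe()['joint_pos'])
delta((468.8,-136.8,78));delta((468.8,-136.8,78))"
```

```text
[-0.46741187  0.13376892  1.85884287  0.01962999  1.12077228 -0.67179228]
t 3.9 pos [ 476.9 -137.4  101.6] zyaw 0.196 tilt [ 0.033  0.003 -0.999] F [ 0.6  0.7 -0.8] w 94.1
(468.8, -136.8, 78) units [-0.0044  0.0466 -0.0172]
t 3.9 pos [ 476.9 -137.4  101.6] zyaw 0.196 tilt [ 0.033  0.003 -0.999] F [ 0.6  0.7 -0.8] w 94.1
(468.8, -136.8, 78) units [-0.0044  0.0466 -0.0172]
```

View pics/w2.png

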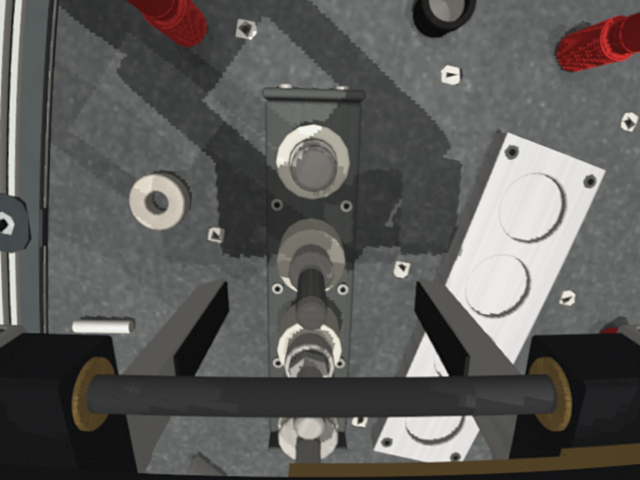

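```bash
python3 -c "
from h import *
for i in range(5):
    o=observe();print(o['tool_pos'].round(2),R.from_rotvec(o['tool_rot']).as_matrix()[:,1].round(4),o['joint_pos'].round(4),o['qvel'].round(3)); snapshot('wrist')
"
```

```text
[ 476.89 -137.37  101.59] [ 0.0332  0.003  -0.9994] [-0.4674  0.1338  1.8588  0.0196  1.1208 -0.6718] [ 0.    -0.034 -0.053 -0.003 -0.004  0.009]
[ 478.29 -138.15  103.12] [ 0.0365  0.0013 -0.9993] [-0.4675  0.1323  1.8569  0.0196  1.1204 -0.6715] [-0.002 -0.023 -0.026 -0.003 -0.007  0.004]
[ 478.98 -138.63  103.89] [ 3.830e-02  3.000e-04 -9.993e-01] [-0.4677  0.1315  1.8561  0.0195  1.12   -0.6713] [-0.002 -0.011 -0.008 -0.002 -0.007  0.004]
[ 479.16 -138.79  104.11] [ 3.900e-02 -1.000e-04 -9.992e-01] [-0.4678  0.1311  1.856   0.0194  1.1197 -0.6712] [-0.002 -0.005  0.004 -0.001 -0.006  0.002]
[ 479.05 -138.81  103.99] [ 3.900e-02 -1.000e-04 -9.992e-01] [-0.4679  0.1311  1.8563  0.0194  1.1194 -0.6711] [-0.002  0.001  0.01  -0.    -0.005  0.001]
```

Request:
arm_command:
  steps:
    - {"xyz": [-0.004, -0.1, -0.01], "yaw": 0, "gripper": -1}
    - {"xyz": [-0.003, -0.1, -0.01], "yaw": 0, "gripper": -1}

```text
t: 4.35
tool_pos: [460.5, -135.1, 197.5]
tool_rot: [-1.273, 1.048, -1.073]
ft_force: [1.3, -1.1, -0.2]
width: 93.9
```

```bash
cat >> h.py <<'E'
def settle(n=4):
    for i in range(n):
        o=observe();print(o['tool_pos'].round(1),R.from_rotvec(o['tool_rot']).as_matrix()[:,1].round(4)); snapshot('wrist')
E
python3 -c "
from h import *
settle();delta((468.8,-136.8,78))
"
```

```text
[ 460.5 -135.1  197.5] [ 0.0254  0.0069 -0.9997]
[ 464.7 -137.4  206.9] [ 3.860e-02 -2.000e-04 -9.993e-01]
[ 465.6 -137.8  204.7] [ 0.0409 -0.0012 -0.9992]
[ 464.1 -137.   201.4] [ 0.0364  0.0011 -0.9993]
t 4.55 pos [ 462.4 -136.1  198.7] zyaw 0.195 tilt [ 0.032  0.004 -0.999] F [ 0.1  0.2 -0.6] w 93.8
(468.8, -136.8, 78) units [0.0032 0.2417 0.0046]
```

Request:
arm_command:
  steps:
    - {"xyz": [0, -0.06, 0], "yaw": 0, "gripper": -1}
    - {"xyz": [0, -0.06, 0], "yaw": 0, "gripper": -1}
    - {"xyz": [0, -0.06, 0], "yaw": 0, "gripper": -1}
    - {"xyz": [0, -0.06, 0], "yaw": 0, "gripper": -1}

```text
t: 4.95
tool_pos: [452.6, -133.4, 310.7]
tool_rot: [-1.277, 1.062, -1.06]
ft_force: [0.2, 0.3, -0.0]
width: 94.2
```

```bash
python3 -c "
from h import *
settle(6);delta((468.8,-136.8,78))
"
```

```text
[ 452.6 -133.4  310.7] [ 0.0105  0.0146 -0.9998]
[ 455.1 -134.7  316.4] [ 0.0191  0.0101 -0.9998]
[ 455.2 -134.7  314.6] [ 0.0192  0.0101 -0.9998]
[ 454.2 -134.2  312.1] [ 0.0157  0.0119 -0.9998]
[ 453.3 -133.8  310.4] [ 0.0126  0.0135 -0.9998]
[ 452.8 -133.5  309.4] [ 0.0107  0.0145 -0.9998]
t 5.25 pos [ 452.6 -133.4  309. ] zyaw 0.195 tilt [ 0.01   0.015 -1.   ] F [-0.1 -0.2  0.1] w 94.3
(468.8, -136.8, 78) units [0.0189 0.4622 0.0247]
```

Request:
arm_command:
  steps:
    - {"xyz": [0.006, 0.085, 0.007], "yaw": 0, "gripper": -1}
    - {"xyz": [0.006, 0.085, 0.007], "yaw": 0, "gripper": -1}
    - {"xyz": [0.005, 0.085, 0.004], "yaw": 0, "gripper": -1}
    - {"xyz": [0, 0.085, 0], "yaw": 0, "gripper": -1}

```text
t: 5.65
tool_pos: [466.9, -138.4, 134.5]
tool_rot: [-1.275, 1.057, -1.065]
ft_force: [0.0, -0.6, -0.2]
width: 93.7
```

```bash
python3 -c "
from h import *
settle(5);delta((468.8,-136.8,78))
"
```

```text
[ 466.9 -138.4  134.5] [ 0.016   0.0118 -0.9998]
[ 460.7 -135.2  126.3] [ 0.0015  0.0192 -0.9998]
[ 461.  -135.3  129.4] [ 0.0013  0.0193 -0.9998]
[ 464.  -136.8  133.4] [ 0.0081  0.016  -0.9998]
[ 466.7 -138.2  136.6] [ 0.0144  0.0127 -0.9998]
t 5.9 pos [ 468.5 -139.2  138.7] zyaw 0.196 tilt [ 0.019  0.01  -1.   ] F [-0.2 -0.5  0.4] w 94.3
(468.8, -136.8, 78) units [-0.0037  0.1214 -0.001 ]
```

Request:
arm_command:
  steps:
    - {"xyz": [-0.004, 0.06, -0.003], "yaw": 0, "gripper": -1}
    - {"xyz": [-0.002, 0.045, -0.002], "yaw": 0, "gripper": -1}
    - {"xyz": [0, 0.02, 0], "yaw": 0, "gripper": -1}

```text
t: 6.2
tool_pos: [476.6, -141.0, 86.3]
tool_rot: [-1.27, 1.033, -1.086]
ft_force: [0.7, 0.2, -0.2]
width: 94.0
```

```bash
python3 -c "
from h import *
settle(6);delta((468.8,-136.8,78))
"
```

```text
[ 476.6 -141.    86.3] [ 4.020e-02 -5.000e-04 -9.992e-01]
[ 476.1 -140.8   85.4] [ 3.890e-02  1.000e-04 -9.992e-01]
[ 476.1 -140.8   86. ] [ 3.870e-02  2.000e-04 -9.993e-01]
[ 476.4 -141.    86.5] [ 3.940e-02 -2.000e-04 -9.992e-01]
[ 476.6 -141.1   86.7] [ 3.990e-02 -4.000e-04 -9.992e-01]
[ 476.6 -141.1   86.7] [ 4.010e-02 -5.000e-04 -9.992e-01]
t 6.5 pos [ 476.4 -141.    86.5] zyaw 0.196 tilt [ 0.04  -0.    -0.999] F [ 0.9 -0.7 -0.3] w 93.8
(468.8, -136.8, 78) units [-0.0113  0.0163 -0.014 ]
```

Request:
arm_command:
  steps:
    - {"xyz": [-0.005, -0.06, -0.006], "yaw": 0, "gripper": -1}
    - {"xyz": [-0.005, -0.06, -0.006], "yaw": 0, "gripper": -1}
    - {"xyz": [0, -0.06, 0], "yaw": 0, "gripper": -1}
    - {"xyz": [0, -0.06, 0], "yaw": 0, "gripper": -1}
    - {"xyz": [0, -0.06, 0], "yaw": 0, "gripper": -1}
    - {"xyz": [0, -0.06, 0], "yaw": 0, "gripper": -1}

```text
t: 7.1
tool_pos: [460.2, -136.3, 273.4]
tool_rot: [-1.27, 1.036, -1.083]
ft_force: [-0.1, -0.3, 0.4]
width: 94.0
```

```bash
python3 -c "
from h import *
settle(7);delta((468.8,-136.8,78))
"
```

```text
[ 460.2 -136.3  273.4] [ 3.730e-02  8.000e-04 -9.993e-01]
[ 463.2 -137.8  279.9] [ 0.0472 -0.0043 -0.9989]
[ 463.2 -137.8  277.6] [ 0.0468 -0.004  -0.9989]
[ 461.9 -137.1  274.6] [ 0.0423 -0.0017 -0.9991]
[ 460.7 -136.5  272.2] [ 3.820e-02  4.000e-04 -9.993e-01]
[ 459.8 -136.1  270.6] [ 0.0353  0.0019 -0.9994]
[ 459.4 -135.8  269.7] [ 0.0335  0.0028 -0.9994]
t 7.45 pos [ 459.2 -135.7  269.2] zyaw 0.196 tilt [ 0.033  0.003 -0.999] F [-0.   0.1  0.1] w 94.0
(468.8, -136.8, 78) units [0.0046 0.3829 0.0059]
```

Request:
arm_command:
  steps:
    - {"xyz": [0, 0.1, 0.01], "yaw": 0, "gripper": -1}

```text
t: 7.55
tool_pos: [469.7, -136.9, 226.3]
tool_rot: [-1.268, 1.029, -1.09]
ft_force: [1.0, -1.4, -0.2]
width: 94.0
```

```bash
python3 -c "
from h import *
settle(6);delta((468.8,-136.8,78))
"
```

```text
[ 469.7 -136.9  226.3] [ 0.0447 -0.003  -0.999 ]
[ 462.  -132.6  212.6] [ 0.0232  0.0084 -0.9997]
[ 460.3 -131.9  213.4] [ 0.0182  0.0107 -0.9998]
[ 462.  -132.8  216.6] [ 0.0225  0.0084 -0.9997]
[ 464.  -133.9  219.3] [ 0.0277  0.0057 -0.9996]
[ 465.4 -134.6  221.3] [ 0.0316  0.0038 -0.9995]
t 7.85 pos [ 466.2 -135.1  222.5] zyaw 0.196 tilt [ 0.034  0.003 -0.999] F [ 0.5  0.3 -0.7] w 93.9
(468.8, -136.8, 78) units [ 0.0032  0.2889 -0.0053]
```

Request:
arm_command:
  steps:
    - {"xyz": [0.002, 0.1, 0], "yaw": 0, "gripper": -1}

```text
t: 7.95
tool_pos: [475.4, -139.6, 181.2]
tool_rot: [-1.266, 1.021, -1.096]
ft_force: [1.7, -0.7, -0.5]
width: 93.9
```

```bash
python3 -c "
from h import *
settle(2);delta((468.8,-136.8,78))
"
```

```text
[ 475.4 -139.6  181.2] [ 0.0524 -0.0068 -0.9986]
[ 467.1 -135.7  168.6] [ 0.0319  0.0034 -0.9995]
t 8.05 pos [ 465.2 -134.6  169.2] zyaw 0.195 tilt [ 0.027  0.006 -1.   ] F [-1.   1.   0.3] w 94.1
(468.8, -136.8, 78) units [0.0058 0.1825 0.0011]
```

Request:
arm_command:
  steps:
    - {"xyz": [0.002, 0.02, 0.02], "yaw": 0, "gripper": -1}

```text
t: 8.15
tool_pos: [476.4, -134.3, 161.9]
tool_rot: [-1.272, 1.044, -1.077]
ft_force: [0.2, -0.6, 0.6]
width: 93.7
```

```bash
python3 -c "
from h import *
settle(6);delta((468.8,-136.8,78))
"
```

```text
[ 476.4 -134.3  161.9] [ 0.0292  0.0047 -0.9996]
[ 476.7 -133.7  160. ] [ 0.0277  0.0062 -0.9996]
[ 476.2 -133.7  160.6] [ 0.0272  0.006  -0.9996]
[ 476.3 -134.   161.2] [ 0.028   0.0054 -0.9996]
[ 476.5 -134.1  161.6] [ 0.0289  0.0049 -0.9996]
[ 476.5 -134.2  161.6] [ 0.0292  0.0047 -0.9996]
t 8.45 pos [ 476.4 -134.1  161.4] zyaw 0.196 tilt [ 0.029  0.005 -1.   ] F [-0.  -0.3  0.8] w 94.2
(468.8, -136.8, 78) units [ 0.0021  0.1663 -0.0208]
```

Request:
arm_command:
  steps:
    - {"xyz": [0.002, 0.1, -0.02], "yaw": 0, "gripper": -1}

```text
t: 8.55
tool_pos: [476.0, -140.5, 119.0]
tool_rot: [-1.268, 1.026, -1.092]
ft_force: [0.6, -1.4, 0.8]
width: 94.1
```

```bash
python3 -c "
from h import *
settle(2);delta((468.8,-136.8,78))
"
```

```text
[ 476.  -140.5  119. ] [ 0.0472 -0.0042 -0.9989]
[ 464.9 -136.1  106.6] [ 0.0244  0.0062 -0.9997]
t 8.65 pos [ 463.4 -134.9  107.2] zyaw 0.195 tilt [ 0.02   0.009 -1.   ] F [-0.7  0.6 -1.1] w 93.9
(468.8, -136.8, 78) units [0.0062 0.0585 0.0086]
```

Request:
arm_command:
  steps:
    - {"xyz": [0.006, 0.058, 0.008], "yaw": 0, "gripper": -1}

```text
t: 8.75
tool_pos: [471.7, -138.4, 82.2]
tool_rot: [-1.273, 1.047, -1.075]
ft_force: [1.0, -1.1, -0.1]
width: 94.3
```

```bash
python3 -c "
from h import *
settle(6);delta((468.8,-136.8,78))
"
```

```text
[ 471.7 -138.4   82.2] [ 0.0271  0.0057 -0.9996]
[ 467.1 -136.3   75.7] [ 0.0161  0.0111 -0.9998]
[ 466.4 -135.7   76.7] [ 0.0142  0.0122 -0.9998]
[ 467.7 -136.3   78.3] [ 0.0171  0.0107 -0.9998]
[ 468.9 -136.9   79.5] [ 0.0199  0.0093 -0.9998]
[ 469.6 -137.3   80.2] [ 0.0217  0.0083 -0.9997]
t 9.05 pos [ 470.  -137.4   80.5] zyaw 0.195 tilt [ 0.023  0.008 -1.   ] F [-0.1  0.2 -0.5] w 94.4
(468.8, -136.8, 78) units [-0.0017  0.0049 -0.0022]
```

Request:
arm_command:
  steps:
    - {"xyz": [-0.001, 0, -0.002], "yaw": 0, "gripper": 0.5}
    - {"xyz": [0, 0, 0], "yaw": 0, "gripper": 0.5}
    - {"xyz": [0, 0, 0], "yaw": 0, "gripper": 0.6}
    - {"xyz": [0, 0, 0], "yaw": 0, "gripper": 0.6}
    - {"xyz": [0, 0, 0], "yaw": 0, "gripper": 0.6}
    - {"xyz": [0, 0, 0], "yaw": 0, "gripper": 0.6}
  squeeze: 25

```text
t: 9.65
tool_pos: [472.2, -138.6, 85.8]
tool_rot: [-1.272, 1.042, -1.078]
ft_force: [-0.3, -0.0, -0.3]
width: 49.2
```

```bash
python3 -c "
from h import *
delta((468.8,-136.8,78))
s,T=cam('wrist');cv2.imwrite('pics/w3.png',s['color'])
"
```

```text
t 9.65 pos [ 472.2 -138.6   85.8] zyaw 0.196 tilt [ 0.031  0.004 -1.   ] F [-0.3 -0.  -0.3] w 49.2
(468.8, -136.8, 78) units [-0.0048  0.0153 -0.0064]
```

View pics/w3.png

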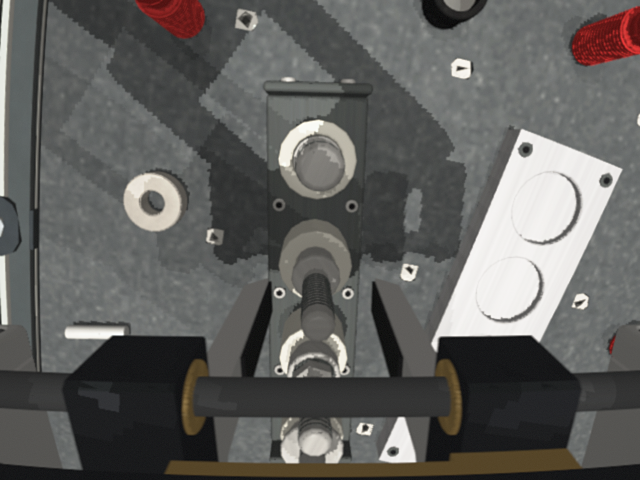

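Request:
arm_command:
  steps:
    - {"xyz": [-0.003, 0.012, -0.005], "yaw": 0, "gripper": 0.6}
    - {"xyz": [0, 0, 0], "yaw": 0, "gripper": 0.65}
    - {"xyz": [0, 0, 0], "yaw": 0, "gripper": 0.65}

```text
t: 10.0
tool_pos: [468.9, -137.2, 78.6]
tool_rot: [-1.272, 1.043, -1.077]
ft_force: [0.3, 0.2, 0.4]
width: 21.5
```

```bash
python3 -c "
from h import *
settle(4)
delta((468.8,-136.8,78))
"
```

```text
[ 468.9 -137.2   78.6] [ 0.0298  0.0043 -0.9995]
[ 468.7 -137.1   78.5] [ 0.0292  0.0046 -0.9996]
[ 468.8 -137.1   78.6] [ 0.0295  0.0045 -0.9996]
[ 469.  -137.3   78.8] [ 0.03    0.0042 -0.9995]
t 10.2 pos [ 469.1 -137.3   78.9] zyaw 0.196 tilt [ 0.03   0.004 -1.   ] F [ 0.1 -0.   0.6] w 16.6
(468.8, -136.8, 78) units [-0.0012  0.0018 -0.0005]
```

Well centred. Close.

Request:
arm_command:
  steps:
    - {"xyz": [0, 0, 0], "yaw": 0, "gripper": 1}
    - {"xyz": [0, 0, 0], "yaw": 0, "gripper": 1}
    - {"xyz": [0, 0, 0], "yaw": 0, "gripper": 1}
  squeeze: 25

```text
t: 10.5
tool_pos: [468.9, -137.5, 79.0]
tool_rot: [-1.273, 1.043, -1.077]
ft_force: [-0.7, -0.6, -0.9]
width: 13.8
```

```bash
python3 -c "
from h import *
settle(2)
delta((468.8,-136.8,150),(611.5,-139.6,150),(611.5,-139.6,81))
"
```

```text
[ 468.9 -137.5   79. ] [ 0.0294  0.0039 -0.9996]
[ 468.9 -137.5   79. ] [ 0.0294  0.0039 -0.9996]
t 10.6 pos [ 468.9 -137.5   79. ] zyaw 0.196 tilt [ 0.029  0.004 -1.   ] F [-0.3 -0.1  0.1] w 13.2
(468.8, -136.8, 150) units [-0.001  -0.142   0.0043]
(611.5, -139.6, 150) units [0.061  0.0083 0.2787]
(611.5, -139.6, 81) units [-0.0003  0.1379 -0.0041]
```

Request:
arm_command:
  steps:
    - {"xyz": [0, -0.03, 0.001], "yaw": 0, "gripper": 1}
    - {"xyz": [0, -0.04, 0.002], "yaw": 0, "gripper": 1}
    - {"xyz": [0, -0.04, 0.002], "yaw": 0, "gripper": 1}
    - {"xyz": [0, -0.02, 0.001], "yaw": 0, "gripper": 1}

```text
t: 11.0
tool_pos: [468.3, -136.5, 142.8]
tool_rot: [-1.274, 1.047, -1.074]
ft_force: [0.9, -0.5, -0.8]
width: 13.6
```

```bash
python3 -c "
from h import *
settle(4)
s,T=cam('wrist');cv2.imwrite('pics/w4.png',s['color'])
s,T=cam('scene');cv2.imwrite('pics/s4.png',s['color'])
delta((611.5,-139.6,145),(611.5,-139.6,81))
"
```

```text
[ 468.3 -136.5  142.8] [ 0.0252  0.0058 -0.9997]
[ 469.  -136.8  144. ] [ 0.027   0.0049 -0.9996]
[ 468.6 -136.7  142.8] [ 0.0262  0.0052 -0.9996]
[ 467.7 -136.3  141.6] [ 0.0241  0.0062 -0.9997]
t 11.3 pos [ 466.5 -135.7  140.1] zyaw 0.195 tilt [ 0.021  0.008 -1.   ] F [-0.6  0.3 -2.1] w 13.7
(611.5, -139.6, 145) units [ 0.064  -0.0038  0.2831]
(611.5, -139.6, 81) units [ 0.0005  0.128  -0.0028]
```

View pics/s4.png

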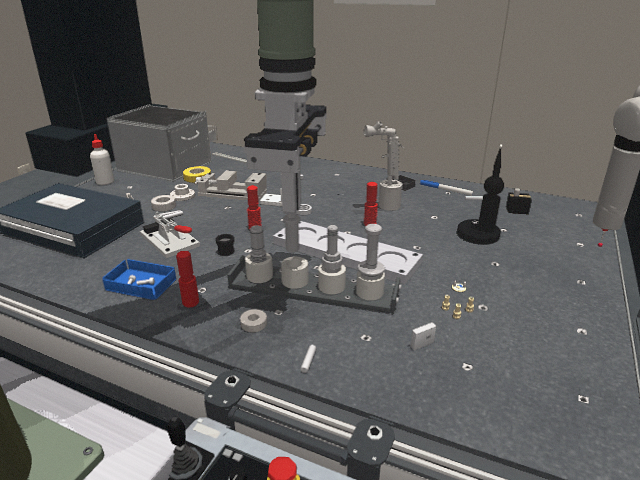

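Request:
arm_command:
  steps:
    - {"xyz": [0.006, 0, 0.03], "yaw": 0, "gripper": 1}
    - {"xyz": [0.012, 0, 0.05], "yaw": 0, "gripper": 1}
    - {"xyz": [0.012, 0, 0.05], "yaw": 0, "gripper": 1}
    - {"xyz": [0.012, 0, 0.05], "yaw": 0, "gripper": 1}
    - {"xyz": [0.012, 0, 0.05], "yaw": 0, "gripper": 1}
    - {"xyz": [0.006, 0, 0.03], "yaw": 0, "gripper": 1}

```text
t: 11.9
tool_pos: [597.2, -137.7, 132.9]
tool_rot: [-1.28, 1.067, -1.059]
ft_force: [-0.2, 0.0, -1.6]
width: 13.6
```

```bash
python3 -c "
from h import *
settle(5)
delta((611.5,-139.6,81))
"
```

```text
[ 597.2 -137.7  132.9] [ 0.0057  0.0141 -0.9999]
[ 598.9 -137.7  132.7] [ 0.0077  0.0141 -0.9999]
[ 597.1 -137.6  132.6] [ 0.0055  0.0142 -0.9999]
[ 595.7 -137.5  132.7] [ 0.0042  0.0144 -0.9999]
[ 595.1 -137.5  132.9] [ 0.0039  0.0144 -0.9999]
t 12.15 pos [ 594.9 -137.5  133.2] zyaw 0.193 tilt [ 0.004  0.014 -1.   ] F [-0.1 -0.1 -1.4] w 13.6
(611.5, -139.6, 81) units [0.0119 0.1046 0.0311]
```

Request:
arm_command:
  steps:
    - {"xyz": [0.004, 0.02, 0.014], "yaw": 0, "gripper": 1}
    - {"xyz": [0.005, 0.035, 0.015], "yaw": 0, "gripper": 1}
    - {"xyz": [0, 0.035, 0], "yaw": 0, "gripper": 1}

```text
t: 12.45
tool_pos: [611.4, -139.6, 89.4]
tool_rot: [-1.278, 1.064, -1.064]
ft_force: [0.3, 0.2, -1.3]
width: 14.0
```

```bash
python3 -c "
from h import *
settle(5)
delta((612.5,-139.6,80))
s,T=cam('wrist');cv2.imwrite('pics/w5.png',s['color'])
"
```

```text
[ 611.4 -139.6   89.4] [ 0.0101  0.0119 -0.9999]
[ 608.4 -138.6   85.5] [ 0.0034  0.0144 -0.9999]
[ 607.8 -138.3   86.2] [ 0.0019  0.015  -0.9999]
[ 608.8 -138.7   87.8] [ 0.0041  0.0141 -0.9999]
[ 609.9 -139.1   89.2] [ 0.0068  0.0131 -0.9999]
t 12.7 pos [ 610.7 -139.4   90.2] zyaw 0.192 tilt [ 0.009  0.012 -1.   ] F [-0.6 -0.1 -0.3] w 13.1
(612.5, -139.6, 80) units [0.0014 0.0204 0.0032]
```

View pics/w5.png

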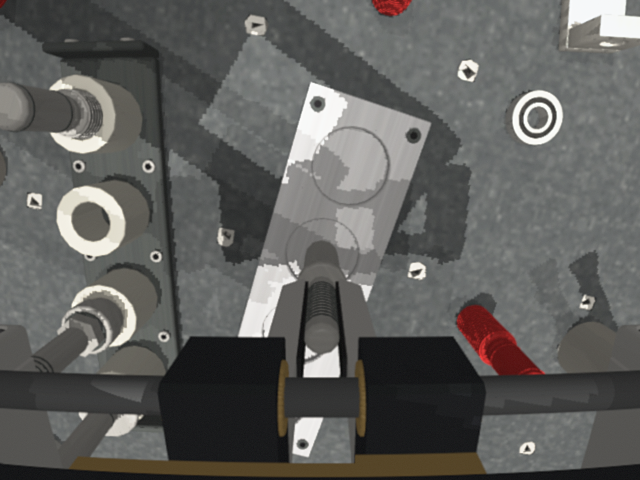

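Request:
arm_command:
  steps:
    - {"xyz": [0.001, 0.012, 0.003], "yaw": 0, "gripper": 1}

```text
t: 12.85
tool_pos: [614.3, -140.3, 86.8]
tool_rot: [-1.277, 1.061, -1.067]
ft_force: [0.5, 0.1, -1.3]
width: 13.5
```

```bash
python3 -c "
from h import *
settle(5)
delta((612.5,-139.6,79))
"
```

```text
[ 614.3 -140.3   86.8] [ 0.0136  0.0105 -0.9999]
[ 613.6 -140.    85.2] [ 0.0117  0.0112 -0.9999]
[ 613.1 -139.7   85. ] [ 0.0104  0.0118 -0.9999]
[ 612.9 -139.7   84.9] [ 0.01    0.0119 -0.9999]
[ 612.9 -139.7   85. ] [ 0.01    0.0119 -0.9999]
t 13.1 pos [ 613.  -139.7   85. ] zyaw 0.192 tilt [ 0.01   0.012 -1.   ] F [-0.2 -1.6 -1.9] w 13.1
(612.5, -139.6, 79) units [-0.0003  0.012  -0.001 ]
```

Request:
arm_command:
  steps:
    - {"xyz": [0, 0.008, 0], "yaw": 0, "gripper": 1}

```text
t: 13.2
tool_pos: [613.6, -139.9, 81.7]
tool_rot: [-1.277, 1.062, -1.065]
ft_force: [0.3, -1.4, -1.0]
width: 13.5
```

```bash
python3 -c "
from h import *
settle(4)
delta((612.5,-139.6,79))
"
```

```text
[ 613.6 -139.9   81.7] [ 0.0117  0.0112 -0.9999]
[ 612.9 -139.6   80.6] [ 0.01    0.0119 -0.9999]
[ 612.6 -139.5   80.4] [ 0.0091  0.0122 -0.9999]
[ 612.6 -139.5   80.5] [ 0.0093  0.0122 -0.9999]
t 13.4 pos [ 612.8 -139.5   80.7] zyaw 0.192 tilt [ 0.01   0.012 -1.   ] F [-0.2  0.3 -1. ] w 13.8
(612.5, -139.6, 79) units [ 0.      0.0034 -0.0006]
```

Request:
arm_command:
  steps:
    - {"xyz": [0, 0.004, 0], "yaw": 0, "gripper": 1}

```text
t: 13.5
tool_pos: [613.1, -139.6, 79.0]
tool_rot: [-1.278, 1.063, -1.064]
ft_force: [-1.3, -0.3, -2.2]
width: 13.6
```

```bash
python3 -c "
from h import *
settle(4)
delta((612.5,-139.6,79))
"
```

```text
[ 613.1 -139.6   79. ] [ 0.0103  0.0118 -0.9999]
[ 613.1 -139.7   79. ] [ 0.0103  0.0118 -0.9999]
[ 613.1 -139.6   79. ] [ 0.0102  0.0118 -0.9999]
[ 613.1 -139.6   79. ] [ 0.0102  0.0118 -0.9999]
t 13.7 pos [ 613.1 -139.6   79. ] zyaw 0.192 tilt [ 0.01   0.012 -1.   ] F [ 1.2 -0.1 -0.6] w 13.5
(612.5, -139.6, 79) units [-0.0003 -0.0001 -0.0011]
```

Request:
arm_command:
  steps:
    - {"xyz": [0, 0.003, 0], "yaw": 0, "gripper": 1}

```text
t: 13.8
tool_pos: [613.5, -139.8, 78.8]
tool_rot: [-1.278, 1.063, -1.065]
ft_force: [-3.5, 1.5, 9.5]
width: 13.4
```

```bash
python3 -c "
from h import *
for i in range(6): print(observe()['ft_force'].round(1));snapshot('wrist')
delta((612.5,-139.6,79))
s,T=cam('scene');cv2.imwrite('pics/s5.png',s['color'][150:330,200:440].repeat(3,0).repeat(3,1))
"
```

```text
[-3.5  1.5  9.5]
[-2.5  0.8  5.7]
[-2.3  0.8  5.4]
[-1.6  0.2  5.5]
[-2.5  1.3  5.6]
[-2.3  0.5  5. ]
t 14.1 pos [ 613.4 -139.7   78.9] zyaw 0.192 tilt [ 0.011  0.012 -1.   ] F [-1.8  0.   7.2] w 13.5
(612.5, -139.6, 79) units [-0.0006 -0.0002 -0.0016]
```

View pics/s5.png

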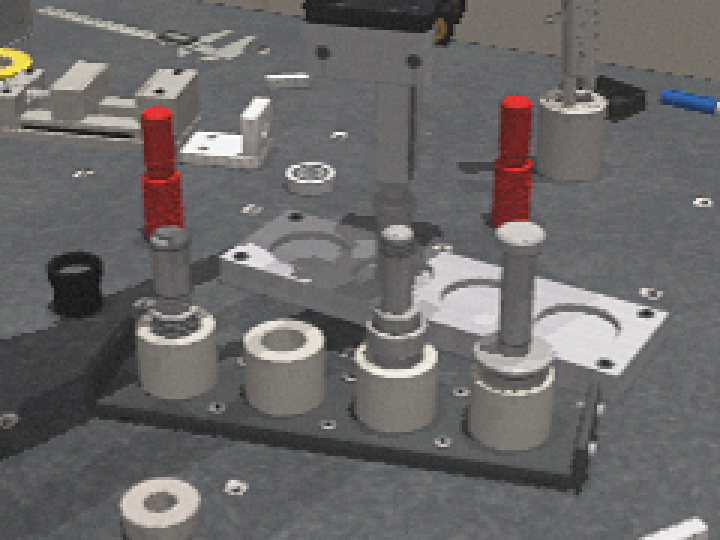

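Request:
arm_command:
  steps:
    - {"xyz": [0, 0, 0], "yaw": 0, "gripper": 0.4}
    - {"xyz": [0, 0, 0], "yaw": 0, "gripper": 0.1}
    - {"xyz": [0, 0, 0], "yaw": 0, "gripper": -0.2}
    - {"xyz": [0, 0, 0], "yaw": 0, "gripper": -0.2}

```text
t: 14.55
tool_pos: [613.9, -139.9, 79.4]
tool_rot: [-1.277, 1.062, -1.066]
ft_force: [0.3, -0.7, 0.2]
width: 42.5
```

```bash
python3 -c "
from h import *
delta((612.5,-139.6,160),(458.1,-76.5,160),(458.1,-76.5,69))
"
```

```text
t 14.55 pos [ 613.9 -139.9   79.4] zyaw 0.192 tilt [ 0.012  0.011 -1.   ] F [ 0.3 -0.7  0.2] w 42.5
(612.5, -139.6, 160) units [-0.0025 -0.1611 -0.0003]
(458.1, -76.5, 160) units [-0.183  -0.0024 -0.2789]
(458.1, -76.5, 69) units [ 0.0015  0.182  -0.0025]
```

Request:
arm_command:
  steps:
    - {"xyz": [0, -0.05, 0], "yaw": 0, "gripper": -0.2}
    - {"xyz": [0, -0.07, 0], "yaw": 0, "gripper": -0.2}
    - {"xyz": [0, -0.06, 0], "yaw": 0, "gripper": -0.2}
    - {"xyz": [-0.026, 0, -0.04], "yaw": 0, "gripper": -0.2}
    - {"xyz": [-0.026, 0, -0.04], "yaw": 0, "gripper": -0.2}
    - {"xyz": [-0.026, 0, -0.04], "yaw": 0, "gripper": -0.2}
    - {"xyz": [-0.026, 0, -0.04], "yaw": 0, "gripper": -0.2}
    - {"xyz": [-0.026, 0, -0.04], "yaw": 0, "gripper": -0.2}
    - {"xyz": [-0.026, 0, -0.04], "yaw": 0, "gripper": -0.2}
    - {"xyz": [-0.026, 0, -0.04], "yaw": 0, "gripper": -0.2}

```text
t: 15.55
tool_pos: [454.3, -77.5, 169.9]
tool_rot: [-1.277, 1.063, -1.066]
ft_force: [-0.3, 0.3, -0.1]
width: 56.3
```

```bash
python3 -c "
from h import *
settle(6)
delta((458.1,-76.5,130),(458.1,-76.5,69))
s,T=cam('wrist');cv2.imwrite('pics/w6.png',s['color'])
"
```

```text
[454.3 -77.5 169.9] [ 0.0119  0.011  -0.9999]
[450.5 -75.6 169. ] [ 0.007   0.013  -0.9999]
[452.7 -76.6 169.4] [ 0.0098  0.0119 -0.9999]
[454.6 -77.4 169.9] [ 0.0122  0.0109 -0.9999]
[455.7 -78.  170.3] [ 0.0134  0.0105 -0.9999]
[456.3 -78.3 170.5] [ 0.0136  0.0104 -0.9999]
t 15.85 pos [456.4 -78.4 170.4] zyaw 0.191 tilt [ 0.013  0.01  -1.   ] F [-0.2 -0.2  0.4] w 56.5
(458.1, -76.5, 130) units [-0.0024  0.081   0.0028]
(458.1, -76.5, 69) units [ 0.0009  0.122  -0.0018]
```

View pics/w6.png

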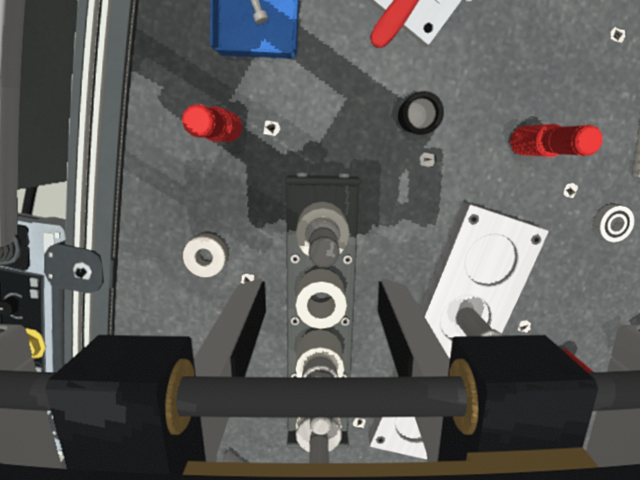

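Request:
arm_command:
  steps:
    - {"xyz": [-0.001, 0.075, 0], "yaw": 0, "gripper": -0.2}
    - {"xyz": [-0.001, 0.07, -0.001], "yaw": 0, "gripper": -0.2}
    - {"xyz": [-0.001, 0.04, -0.002], "yaw": 0, "gripper": -0.2}

```text
t: 16.2
tool_pos: [464.3, -79.8, 80.3]
tool_rot: [-1.271, 1.05, -1.079]
ft_force: [-0.2, -0.8, 1.1]
width: 56.0
```

```bash
python3 -c "
from h import *
settle(6)
delta((458.1,-76.5,69))
"
```

```text
[464.3 -79.8  80.3] [ 0.0267  0.0053 -0.9996]
[461.8 -78.9  77.4] [ 0.0212  0.0074 -0.9997]
[462.1 -78.9  79.1] [ 0.0215  0.0073 -0.9997]
[463.6 -79.5  81. ] [ 0.0248  0.0061 -0.9997]
[464.8 -79.9  82.3] [ 0.0277  0.005  -0.9996]
[465.5 -80.1  83.2] [ 0.0297  0.0043 -0.9996]
t 16.5 pos [465.8 -80.3  83.7] zyaw 0.191 tilt [ 0.031  0.004 -1.   ] F [-0.2  0.4  0.5] w 56.4
(458.1, -76.5, 69) units [-0.0104  0.029  -0.0147]
```

Request:
arm_command:
  steps:
    - {"xyz": [-0.01, 0.029, -0.0145], "yaw": 0, "gripper": 0.2}

```text
t: 16.6
tool_pos: [462.5, -78.4, 72.4]
tool_rot: [-1.267, 1.039, -1.088]
ft_force: [-0.6, -0.0, 0.4]
width: 51.4
```

```bash
python3 -c "
from h import *
settle(6)
delta((458.1,-76.5,69))
"
```

```text
[462.5 -78.4  72.4] [ 3.920e-02  6.000e-04 -9.992e-01]
[458.  -76.5  69. ] [ 0.0314  0.0036 -0.9995]
[457.6 -76.4  69.1] [ 0.03    0.0042 -0.9995]
[458.3 -76.7  69.6] [ 0.0312  0.0037 -0.9995]
[459.  -76.9  70. ] [ 0.0324  0.0032 -0.9995]
[459.3 -77.1  70.2] [ 0.0329  0.003  -0.9995]
t 16.9 pos [459.4 -77.1  70.2] zyaw 0.191 tilt [ 0.033  0.003 -0.999] F [0.7 0.1 0.3] w 37.5
(458.1, -76.5, 69) units [-0.0016  0.0023 -0.0023]
```

Request:
arm_command:
  steps:
    - {"xyz": [-0.001, 0.002, -0.001], "yaw": 0, "gripper": 1}
    - {"xyz": [0, 0, 0], "yaw": 0, "gripper": 1}
    - {"xyz": [0, 0, 0], "yaw": 0, "gripper": 1}
    - {"xyz": [0, 0, 0], "yaw": 0, "gripper": 1}
    - {"xyz": [0, 0, 0], "yaw": 0, "gripper": 1}

```text
t: 17.4
tool_pos: [459.6, -77.5, 70.9]
tool_rot: [-1.27, 1.042, -1.085]
ft_force: [-0.5, -0.7, 0.4]
width: 20.7
```

```bash
python3 -c "
from h import *
settle(2)
delta((458.1,-76.5,130),(618.4,-78,130))
"
```

```text
[459.6 -77.5  70.9] [ 0.034   0.0016 -0.9994]
[459.6 -77.5  70.9] [ 0.0341  0.0016 -0.9994]
t 17.5 pos [459.7 -77.5  70.9] zyaw 0.191 tilt [ 0.034  0.002 -0.999] F [-0.9  0.1  0.5] w 20.2
(458.1, -76.5, 130) units [-0.0019 -0.1182  0.0013]
(618.4, -78, 130) units [0.0638 0.0109 0.314 ]
```

Request:
arm_command:
  steps:
    - {"xyz": [0, -0.03, 0.001], "yaw": 0, "gripper": 1}
    - {"xyz": [0, -0.04, 0.002], "yaw": 0, "gripper": 1}
    - {"xyz": [0, -0.04, 0.002], "yaw": 0, "gripper": 1}
    - {"xyz": [0, -0.02, 0.001], "yaw": 0, "gripper": 1}
    - {"xyz": [0.006, 0, 0.03], "yaw": 0, "gripper": 1}
    - {"xyz": [0.011, 0, 0.052], "yaw": 0, "gripper": 1}
    - {"xyz": [0.011, 0, 0.052], "yaw": 0, "gripper": 1}
    - {"xyz": [0.011, 0, 0.052], "yaw": 0, "gripper": 1}
    - {"xyz": [0.011, 0, 0.052], "yaw": 0, "gripper": 1}
    - {"xyz": [0.011, 0, 0.052], "yaw": 0, "gripper": 1}
    - {"xyz": [0.006, 0, 0.03], "yaw": 0, "gripper": 1}

```text
t: 18.6
tool_pos: [623.4, -77.2, 134.0]
tool_rot: [-1.272, 1.054, -1.077]
ft_force: [-0.2, -0.8, -2.2]
width: 20.6
```

```bash
python3 -c "
from h import *
settle(5)
delta((618.4,-78,80))
"
```

```text
[623.4 -77.2 134. ] [ 0.023   0.0067 -0.9997]
[625.1 -77.3 133.9] [ 0.0253  0.0067 -0.9997]
[623.2 -77.2 133.8] [ 0.0228  0.0067 -0.9997]
[621.6 -77.1 133.7] [ 0.021   0.0069 -0.9998]
[620.8 -77.  133.8] [ 0.0204  0.007  -0.9998]
t 18.85 pos [620.5 -77.1 134. ] zyaw 0.189 tilt [ 0.021  0.007 -1.   ] F [ 0.2  0.6 -2.9] w 20.7
(618.4, -78, 80) units [ 0.0013  0.1078 -0.0069]
```

Request:
arm_command:
  steps:
    - {"xyz": [0.001, 0.03, -0.004], "yaw": 0, "gripper": 1}
    - {"xyz": [0, 0.04, -0.004], "yaw": 0, "gripper": 1}
    - {"xyz": [0, 0.04, -0.002], "yaw": 0, "gripper": 1}

```text
t: 19.15
tool_pos: [616.8, -78.8, 79.5]
tool_rot: [-1.271, 1.051, -1.08]
ft_force: [-0.3, -0.3, -1.8]
width: 20.1
```

```bash
python3 -c "
from h import *
settle(5)
delta((618.4,-78,74))
"
```

```text
[616.8 -78.8  79.5] [ 0.0266  0.0051 -0.9996]
[613.3 -78.   74.9] [ 0.0187  0.0072 -0.9998]
[613.1 -77.8  75.9] [ 0.0175  0.0077 -0.9998]
[614.8 -78.2  77.9] [ 0.0209  0.0068 -0.9998]
[616.5 -78.6  79.6] [ 0.0244  0.0058 -0.9997]
t 19.4 pos [617.7 -78.9  80.8] zyaw 0.189 tilt [ 0.027  0.005 -1.   ] F [ 0.4  0.3 -1.2] w 20.8
(618.4, -78, 74) units [-0.0015  0.0137  0.0012]
```

Request:
arm_command:
  steps:
    - {"xyz": [-0.001, 0.014, 0], "yaw": 0, "gripper": 1}

```text
t: 19.5
tool_pos: [619.9, -79.0, 76.2]
tool_rot: [-1.269, 1.047, -1.084]
ft_force: [0.2, 0.0, -2.3]
width: 20.4
```

```bash
python3 -c "
from h import *
settle(5)
delta((618.4,-78,71.5))
"
```

```text
[619.9 -79.   76.2] [ 0.032   0.0037 -0.9995]
[618.5 -78.5  74.2] [ 0.0288  0.0047 -0.9996]
[617.8 -78.3  73.9] [ 0.0271  0.0051 -0.9996]
[617.9 -78.3  74. ] [ 0.0271  0.0051 -0.9996]
[618.  -78.3  74.2] [ 0.0274  0.005  -0.9996]
t 19.75 pos [618.1 -78.4  74.2] zyaw 0.189 tilt [ 0.028  0.005 -1.   ] F [-0.1  0.5 -1.9] w 20.6
(618.4, -78, 71.5) units [-0.0006  0.0055  0.0005]
```

Request:
arm_command:
  steps:
    - {"xyz": [0, 0.006, 0], "yaw": 0, "gripper": 1}
    - {"xyz": [0, 0.002, 0], "yaw": 0, "gripper": 1}

```text
t: 19.95
tool_pos: [619.0, -78.5, 71.1]
tool_rot: [-1.27, 1.049, -1.082]
ft_force: [-1.6, -0.7, -0.4]
width: 20.8
```

```bash
python3 -c "
from h import *
for i in range(4): print(observe()['ft_force'].round(1));snapshot('wrist')
delta((618.4,-78,71.5))
"
```

```text
[-1.6 -0.7 -0.4]
[-1.1 -0.5 -0.8]
[-1.7 -0.1  0.1]
[-0.5 -0.1 -1.6]
t 20.15 pos [619.  -78.5  71.2] zyaw 0.189 tilt [ 0.029  0.004 -1.   ] F [-0.8 -0.9  0.5] w 20.4
(618.4, -78, 71.5) units [-0.0013 -0.0007 -0.0009]
```

Request:
arm_command:
  steps:
    - {"xyz": [0, 0.002, 0], "yaw": 0, "gripper": 1}

```text
t: 20.25
tool_pos: [619.2, -78.6, 71.0]
tool_rot: [-1.27, 1.048, -1.082]
ft_force: [-2.8, 0.2, 7.5]
width: 20.4
```

```bash
python3 -c "
from h import *
for i in range(3): print(observe()['ft_force'].round(1));snapshot('wrist')
delta((618.4,-78,71.5))
"
```

```text
[-2.8  0.2  7.5]
[-2.3  0.1  3.4]
[-2.7  0.3  4.7]
t 20.4 pos [619.2 -78.6  71.1] zyaw 0.189 tilt [ 0.03   0.004 -1.   ] F [-2.4  0.3  4.7] w 20.3
(618.4, -78, 71.5) units [-0.0015 -0.0009 -0.0013]
```

Request:
arm_command:
  steps:
    - {"xyz": [0, 0, 0], "yaw": 0, "gripper": 0.4}
    - {"xyz": [0, 0, 0], "yaw": 0, "gripper": 0.1}
    - {"xyz": [0, 0, 0], "yaw": 0, "gripper": -0.2}
    - {"xyz": [0, 0, 0], "yaw": 0, "gripper": -0.2}

```text
t: 20.8
tool_pos: [620.7, -78.9, 71.0]
tool_rot: [-1.268, 1.045, -1.085]
ft_force: [0.7, 0.9, 0.1]
width: 48.6
```

```bash
python3 -c "
from h import *
delta((620,-78,160),(479,-198,160),(479,-198,81))
"
```

```text
t 20.8 pos [620.7 -78.9  71. ] zyaw 0.189 tilt [ 0.033  0.004 -0.999] F [0.7 0.9 0.1] w 48.6
(620, -78, 160) units [-0.0016 -0.1779  0.0049]
(479, -198, 160) units [ 0.1828 -0.0103 -0.3219]
(479, -198, 81) units [-0.0004  0.1579 -0.0053]
```

Request:
arm_command:
  steps:
    - {"xyz": [0, -0.05, 0.001], "yaw": 0, "gripper": -0.2}
    - {"xyz": [0, -0.075, 0.002], "yaw": 0, "gripper": -0.2}
    - {"xyz": [0, -0.07, 0.001], "yaw": 0, "gripper": -0.2}
    - {"xyz": [0.023, -0.001, -0.04], "yaw": 0, "gripper": -0.2}
    - {"xyz": [0.023, -0.001, -0.04], "yaw": 0, "gripper": -0.2}
    - {"xyz": [0.023, -0.001, -0.04], "yaw": 0, "gripper": -0.2}
    - {"xyz": [0.023, -0.001, -0.04], "yaw": 0, "gripper": -0.2}
    - {"xyz": [0.023, -0.001, -0.04], "yaw": 0, "gripper": -0.2}
    - {"xyz": [0.023, -0.001, -0.04], "yaw": 0, "gripper": -0.2}
    - {"xyz": [0.023, -0.001, -0.04], "yaw": 0, "gripper": -0.2}
    - {"xyz": [0.023, -0.001, -0.04], "yaw": 0, "gripper": -0.2}

```text
t: 21.9
tool_pos: [477.1, -202.0, 169.5]
tool_rot: [-1.269, 1.039, -1.082]
ft_force: [0.3, -0.2, 0.1]
width: 56.2
```

```bash
python3 -c "
from h import *
settle(6)
delta((479,-198,130),(479,-198,81))
s,T=cam('top');cv2.imwrite('pics/t6.png',cv2.resize(s['color'][170:320,260:440],(720,600)))
"
```

```text
[ 477.1 -202.   169.5] [ 0.0357  0.0027 -0.9994]
[ 474.8 -203.9  169.2] [ 0.0329  0.0011 -0.9995]
[ 476.3 -202.7  169.3] [ 0.0347  0.0025 -0.9994]
[ 477.4 -201.9  169.5] [ 0.0358  0.003  -0.9994]
[ 478.  -201.5  169.6] [ 0.0363  0.0031 -0.9993]
[ 478.4 -201.2  169.7] [ 0.0362  0.0031 -0.9993]
t 22.2 pos [ 478.6 -200.9  169.6] zyaw 0.195 tilt [ 0.036  0.003 -0.999] F [0.5 0.4 0.1] w 56.5
(479, -198, 130) units [-0.0059  0.0793 -0.0008]
(479, -198, 81) units [-0.0004  0.0979 -0.0035]
```

View pics/t6.png

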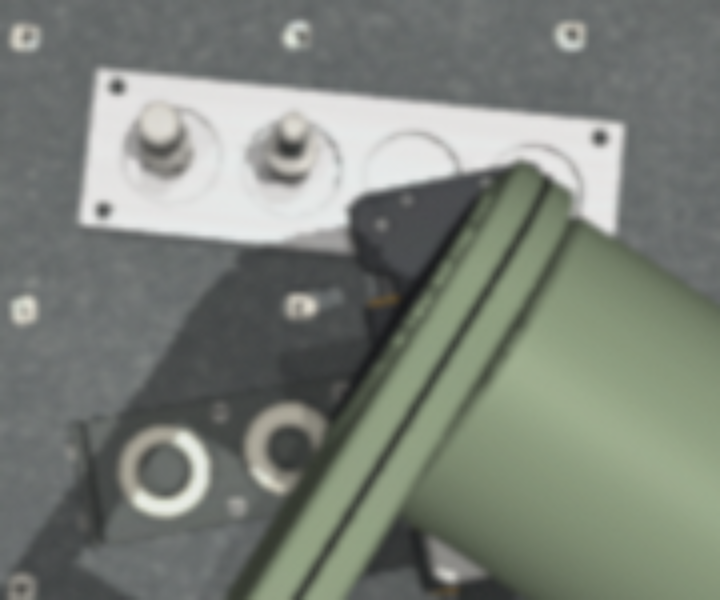

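Request:
arm_command:
  steps:
    - {"xyz": [-0.006, 0.098, -0.004], "yaw": 0, "gripper": -0.2}

```text
t: 22.35
tool_pos: [484.8, -201.6, 127.2]
tool_rot: [-1.267, 1.022, -1.095]
ft_force: [0.9, -0.9, 0.5]
width: 56.4
```

```bash
python3 -c "
from h import *
settle(2)
delta((479,-198,81))
"
```

```text
[ 484.8 -201.6  127.2] [ 0.051  -0.0064 -0.9987]
[ 475.8 -195.6  114.6] [ 0.0309  0.0067 -0.9995]
t 22.45 pos [ 474.  -194.5  115.1] zyaw 0.197 tilt [ 0.026  0.01  -1.   ] F [-1.3  1.  -0.9] w 56.2
(479, -198, 81) units [0.0092 0.0684 0.0066]
```

Request:
arm_command:
  steps:
    - {"xyz": [0.009, 0.068, 0.007], "yaw": 0, "gripper": 0.2}

```text
t: 22.55
tool_pos: [483.1, -199.3, 85.1]
tool_rot: [-1.27, 1.039, -1.077]
ft_force: [0.8, -0.7, 0.2]
width: 51.2
```

```bash
python3 -c "
from h import *
settle(6)
delta((479,-198,81))
"
```

```text
[ 483.1 -199.3   85.1] [ 0.0334  0.0052 -0.9994]
[ 477.7 -196.2   76.6] [ 0.0205  0.0133 -0.9997]
[ 476.6 -195.6   77.8] [ 0.0181  0.0148 -0.9997]
[ 478.  -196.5   80. ] [ 0.0214  0.0127 -0.9997]
[ 479.3 -197.5   81.7] [ 0.0249  0.0105 -0.9996]
[ 480.2 -198.2   82.8] [ 0.0273  0.0089 -0.9996]
t 22.85 pos [ 480.7 -198.6   83.4] zyaw 0.197 tilt [ 0.029  0.008 -1.   ] F [0.4 0.4 0.5] w 38.2
(479, -198, 81) units [-0.0018  0.0046 -0.0032]
```

Request:
arm_command:
  steps:
    - {"xyz": [-0.002, 0.005, -0.003], "yaw": 0, "gripper": 0.6}
    - {"xyz": [0, 0, 0], "yaw": 0, "gripper": 0.6}

```text
t: 23.05
tool_pos: [481.2, -199.1, 84.4]
tool_rot: [-1.27, 1.039, -1.078]
ft_force: [-1.0, 0.1, -0.6]
width: 25.0
```

```bash
python3 -c "
from h import *
settle(3)
delta((479,-198,81))
"
```

```text
[ 481.2 -199.1   84.4] [ 0.0339  0.0047 -0.9994]
[ 481.6 -199.4   84.7] [ 0.0349  0.0041 -0.9994]
[ 481.5 -199.3   84.4] [ 0.0345  0.0043 -0.9994]
t 23.2 pos [ 481.2 -199.2   84.1] zyaw 0.197 tilt [ 0.034  0.005 -0.999] F [-0.6 -0.5  0.8] w 18.9
(479, -198, 81) units [-0.0032  0.0061 -0.0041]
```

Request:
arm_command:
  steps:
    - {"xyz": [0, 0, 0], "yaw": 0, "gripper": 1}
    - {"xyz": [0, 0, 0], "yaw": 0, "gripper": 1}
    - {"xyz": [0, 0, 0], "yaw": 0, "gripper": 1}
    - {"xyz": [0, 0, 0], "yaw": 0, "gripper": 1}

```text
t: 23.6
tool_pos: [479.9, -199.3, 84.2]
tool_rot: [-1.272, 1.041, -1.076]
ft_force: [0.2, 0.5, 0.3]
width: 15.2
```

```bash
python3 -c "
from h import *
settle(2)
delta((479,-198,143),(604.7,-201.2,143))
"
```

```text
[ 479.9 -199.3   84.2] [ 0.0311  0.0046 -0.9995]
[ 479.9 -199.3   84.2] [ 0.031   0.0045 -0.9995]
t 23.7 pos [ 479.8 -199.3   84.1] zyaw 0.198 tilt [ 0.031  0.005 -1.   ] F [-0.3  0.5 -0.3] w 15.3
(479, -198, 143) units [-0.0027 -0.1177  0.0025]
(604.7, -201.2, 143) units [0.0556 0.0078 0.2451]
```

Request:
arm_command:
  steps:
    - {"xyz": [0, -0.03, 0.001], "yaw": 0, "gripper": 1}
    - {"xyz": [0, -0.04, 0.002], "yaw": 0, "gripper": 1}
    - {"xyz": [0, -0.04, 0.002], "yaw": 0, "gripper": 1}
    - {"xyz": [0, -0.02, 0.001], "yaw": 0, "gripper": 1}
    - {"xyz": [0.006, 0, 0.03], "yaw": 0, "gripper": 1}
    - {"xyz": [0.011, 0, 0.048], "yaw": 0, "gripper": 1}
    - {"xyz": [0.011, 0, 0.048], "yaw": 0, "gripper": 1}
    - {"xyz": [0.011, 0, 0.048], "yaw": 0, "gripper": 1}
    - {"xyz": [0.011, 0, 0.048], "yaw": 0, "gripper": 1}
    - {"xyz": [0.006, 0, 0.03], "yaw": 0, "gripper": 1}

```text
t: 24.7
tool_pos: [609.3, -198.8, 146.1]
tool_rot: [-1.271, 1.053, -1.069]
ft_force: [0.2, -0.4, -2.4]
width: 15.8
```

```bash
python3 -c "
from h import *
settle(5)
delta((604.7,-201.2,94))
s,T=cam('wrist');cv2.imwrite('pics/w7.png',s['color'])
"
```

```text
[ 609.3 -198.8  146.1] [ 0.022   0.012  -0.9997]
[ 611.1 -198.7  145.9] [ 0.0243  0.0119 -0.9996]
[ 609.2 -198.7  145.9] [ 0.022   0.012  -0.9997]
[ 607.8 -198.7  145.8] [ 0.0203  0.0122 -0.9997]
[ 607.1 -198.7  145.9] [ 0.0199  0.0122 -0.9997]
t 24.95 pos [ 606.8 -198.8  146.2] zyaw 0.195 tilt [ 0.02   0.012 -1.   ] F [-0.6  0.5 -2.6] w 15.5
(604.7, -201.2, 94) units [ 0.0047  0.1041 -0.0074]
```

View pics/w7.png

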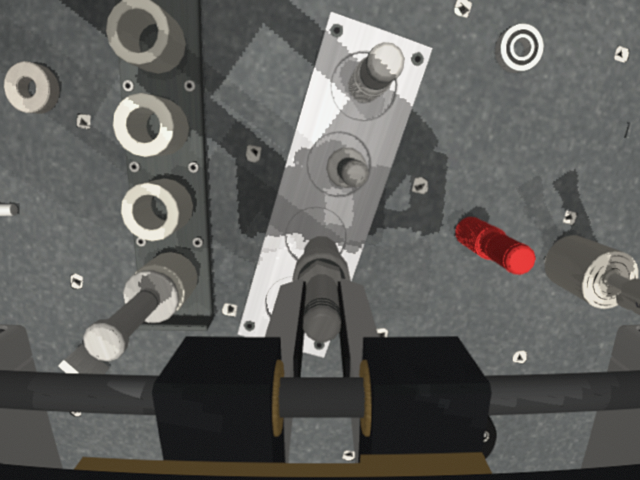

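Request:
arm_command:
  steps:
    - {"xyz": [0.003, 0.03, -0.004], "yaw": 0, "gripper": 1}
    - {"xyz": [0.001, 0.04, -0.004], "yaw": 0, "gripper": 1}
    - {"xyz": [0, 0.03, -0.002], "yaw": 0, "gripper": 1}

```text
t: 25.3
tool_pos: [603.1, -202.8, 96.7]
tool_rot: [-1.27, 1.05, -1.074]
ft_force: [-0.4, -0.0, -2.3]
width: 15.9
```

```bash
python3 -c "
from h import *
settle(6)
delta((604.7,-201.2,87))
"
```

```text
[ 603.1 -202.8   96.7] [ 0.0256  0.009  -0.9996]
[ 600.9 -201.8   93.5] [ 0.0204  0.0114 -0.9997]
[ 600.9 -201.6   94.5] [ 0.02    0.0118 -0.9997]
[ 602.3 -202.1   96.2] [ 0.0228  0.0106 -0.9997]
[ 603.6 -202.7   97.7] [ 0.0255  0.0092 -0.9996]
[ 604.5 -203.    98.8] [ 0.0275  0.0082 -0.9996]
t 25.6 pos [ 605.1 -203.2   99.5] zyaw 0.194 tilt [ 0.029  0.008 -1.   ] F [-0.3 -0.5 -1.7] w 15.6
(604.7, -201.2, 87) units [-0.004   0.0249 -0.0007]
```

Request:
arm_command:
  steps:
    - {"xyz": [-0.003, 0.025, -0.002], "yaw": 0, "gripper": 1}

```text
t: 25.7
tool_pos: [606.8, -203.2, 90.0]
tool_rot: [-1.268, 1.041, -1.082]
ft_force: [0.4, 0.1, -3.3]
width: 15.3
```

```bash
python3 -c "
from h import *
settle(6)
delta((604.7,-201.2,84.5))
"
```

```text
[ 606.8 -203.2   90. ] [ 0.0352  0.0044 -0.9994]
[ 604.2 -201.8   86.1] [ 0.0293  0.0074 -0.9995]
[ 603.1 -201.2   85.6] [ 0.0265  0.0088 -0.9996]
[ 603.3 -201.3   85.9] [ 0.0267  0.0087 -0.9996]
[ 603.7 -201.5   86.4] [ 0.0275  0.0082 -0.9996]
[ 604.1 -201.7   86.8] [ 0.0283  0.0078 -0.9996]
t 26.0 pos [ 604.3 -201.8   87. ] zyaw 0.194 tilt [ 0.029  0.008 -1.   ] F [ 0.1 -0.5 -1.5] w 15.6
(604.7, -201.2, 84.5) units [-0.0011  0.0051  0.0009]
```

Request:
arm_command:
  steps:
    - {"xyz": [0, 0.005, 0], "yaw": 0, "gripper": 1}
    - {"xyz": [0, 0.003, 0], "yaw": 0, "gripper": 1}

```text
t: 26.2
tool_pos: [605.3, -202.2, 84.3]
tool_rot: [-1.269, 1.045, -1.077]
ft_force: [-2.3, 0.5, 2.8]
width: 15.6
```

```bash
python3 -c "
from h import *
for i in range(4): print(observe()['ft_force'].round(1));snapshot('wrist')
delta((604.7,-201.2,84.5))
"
```

```text
[-2.3  0.5  2.8]
[-1.   1.   1.5]
[-0.8  0.1  1.8]
[-1.6  0.1  1.3]
t 26.4 pos [ 605.2 -202.1   84.3] zyaw 0.194 tilt [ 0.03   0.007 -1.   ] F [-0.8  1.   1.7] w 15.6
(604.7, -201.2, 84.5) units [-0.002  -0.0005 -0.0005]
```

Request:
arm_command:
  steps:
    - {"xyz": [0, 0, 0], "yaw": 0, "gripper": 0.4}
    - {"xyz": [0, 0, 0], "yaw": 0, "gripper": 0.1}
    - {"xyz": [0, 0, 0], "yaw": 0, "gripper": -0.2}
    - {"xyz": [0, 0, 0], "yaw": 0, "gripper": -0.2}

```text
t: 26.8
tool_pos: [607.0, -203.0, 85.4]
tool_rot: [-1.268, 1.041, -1.081]
ft_force: [0.2, -0.9, -0.2]
width: 44.1
```

```bash
python3 -c "
from h import *
delta((606,-202,170),(489.7,-259,170),(489.7,-259,67))
"
```

```text
t 26.8 pos [ 607.  -203.    85.4] zyaw 0.194 tilt [ 0.035  0.005 -0.999] F [ 0.2 -0.9 -0.2] w 44.1
(606, -202, 170) units [-0.0019 -0.1691  0.0044]
(489.7, -259, 170) units [ 0.0671 -0.0087 -0.25  ]
(489.7, -259, 67) units [-0.0004  0.2059 -0.0073]
```

Request:
arm_command:
  steps:
    - {"xyz": [0, -0.05, 0.001], "yaw": 0, "gripper": -0.2}
    - {"xyz": [0, -0.075, 0.002], "yaw": 0, "gripper": -0.2}
    - {"xyz": [0, -0.06, 0.001], "yaw": 0, "gripper": -0.2}
    - {"xyz": [0.011, -0.001, -0.041], "yaw": 0, "gripper": -0.2}
    - {"xyz": [0.011, -0.001, -0.041], "yaw": 0, "gripper": -0.2}
    - {"xyz": [0.011, -0.001, -0.041], "yaw": 0, "gripper": -0.2}
    - {"xyz": [0.011, -0.001, -0.041], "yaw": 0, "gripper": -0.2}
    - {"xyz": [0.011, -0.001, -0.041], "yaw": 0, "gripper": -0.2}
    - {"xyz": [0.01, -0.001, -0.041], "yaw": 0, "gripper": -0.2}

```text
t: 27.7
tool_pos: [490.6, -259.9, 180.8]
tool_rot: [-1.269, 1.034, -1.081]
ft_force: [-0.0, -0.6, -0.2]
width: 56.5
```

```bash
python3 -c "
from h import *
settle(6)
delta((489.7,-259,67))
"
```

```text
[ 490.6 -259.9  180.8] [ 0.0389  0.0025 -0.9992]
[ 487.9 -261.   180.6] [ 0.0358  0.0019 -0.9994]
[ 489.6 -260.4  180.7] [ 0.0378  0.0026 -0.9993]
[ 490.8 -259.9  180.8] [ 0.039   0.0028 -0.9992]
[ 491.5 -259.6  180.9] [ 0.0394  0.0028 -0.9992]
[ 491.9 -259.4  180.9] [ 0.0393  0.0029 -0.9992]
t 28.0 pos [ 492.1 -259.3  180.8] zyaw 0.199 tilt [ 0.039  0.003 -0.999] F [-0.7  0.4  0.4] w 56.4
(489.7, -259, 67) units [-0.0025  0.2273 -0.0134]
```

Request:
arm_command:
  steps:
    - {"xyz": [-0.002, 0.098, -0.008], "yaw": 0, "gripper": -0.2}

```text
t: 28.1
tool_pos: [496.7, -263.0, 138.9]
tool_rot: [-1.268, 1.017, -1.095]
ft_force: [0.9, -1.0, -0.5]
width: 56.5
```

```bash
python3 -c "
from h import *
settle(2)
delta((489.7,-259,67))
"
```

```text
[ 496.7 -263.   138.9] [ 0.054  -0.0079 -0.9985]
[ 488.1 -256.7  125.5] [ 0.0342  0.0068 -0.9994]
t 28.2 pos [ 486.3 -255.3  125.9] zyaw 0.199 tilt [ 0.029  0.011 -1.   ] F [-0.8  1.4 -0.2] w 56.5
(489.7, -259, 67) units [0.0092 0.118  0.0015]
```

Request:
arm_command:
  steps:
    - {"xyz": [0.007, 0.095, 0.003], "yaw": 0, "gripper": -0.2}

```text
t: 28.3
tool_pos: [495.1, -260.9, 87.3]
tool_rot: [-1.269, 1.032, -1.08]
ft_force: [1.6, -1.0, 0.5]
width: 56.3
```

```bash
python3 -c "
from h import *
settle(2)
delta((489.7,-259,67))
"
```

```text
[ 495.1 -260.9   87.3] [ 0.0396  0.0031 -0.9992]
[ 487.7 -255.6   75.3] [ 0.0225  0.0161 -0.9996]
t 28.4 pos [ 486.3 -254.4   76.5] zyaw 0.2 tilt [ 0.019  0.019 -1.   ] F [-1.  -0.1 -1.9] w 56.3
(489.7, -259, 67) units [0.0106 0.019  0.0045]
```

Request:
arm_command:
  steps:
    - {"xyz": [0.008, 0.015, 0.005], "yaw": 0, "gripper": 0.3}

```text
t: 28.5
tool_pos: [490.9, -257.9, 70.5]
tool_rot: [-1.27, 1.052, -1.059]
ft_force: [1.5, -0.1, 0.4]
width: 51.3
```

```bash
python3 -c "
from h import *
settle(6)
delta((489.7,-259,67))
s,T=cam('wrist');cv2.imwrite('pics/w8.png',s['color'])
"
```

```text
[ 490.9 -257.9   70.5] [ 0.0202  0.018  -0.9996]
[ 490.3 -257.8   68.8] [ 0.0186  0.0191 -0.9996]
[ 490.3 -257.9   69.5] [ 0.0191  0.0186 -0.9996]
[ 490.7 -258.3   70.3] [ 0.0204  0.0177 -0.9996]
[ 490.9 -258.5   70.8] [ 0.0213  0.017  -0.9996]
[ 490.9 -258.6   70.9] [ 0.0217  0.0167 -0.9996]
t 28.8 pos [ 490.9 -258.6   70.9] zyaw 0.2 tilt [ 0.022  0.017 -1.   ] F [-0.5  0.7  0.4] w 33.2
(489.7, -259, 67) units [ 0.0004  0.0078 -0.0026]
```

View pics/w8.png

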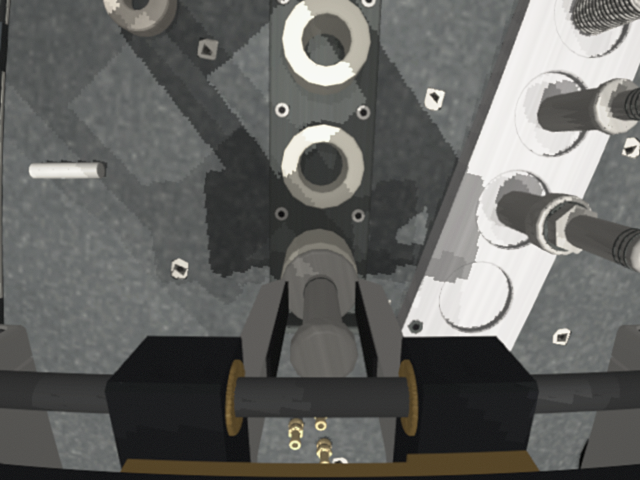

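Request:
arm_command:
  steps:
    - {"xyz": [0, 0.007, -0.001], "yaw": 0, "gripper": 0.5}
    - {"xyz": [0, 0, 0], "yaw": 0, "gripper": 1}
    - {"xyz": [0, 0, 0], "yaw": 0, "gripper": 1}
    - {"xyz": [0, 0, 0], "yaw": 0, "gripper": 1}
    - {"xyz": [0, 0, 0], "yaw": 0, "gripper": 1}
  squeeze: 30

```text
t: 29.35
tool_pos: [490.5, -258.8, 68.2]
tool_rot: [-1.27, 1.05, -1.063]
ft_force: [0.4, -0.4, -0.6]
width: 23.5
```

```bash
python3 -c "
from h import *
settle(2)
delta((489.7,-259,130),(597.8,-262.8,130))
"
```

```text
[ 490.5 -258.8   68.2] [ 0.0231  0.0157 -0.9996]
[ 490.5 -258.7   68.2] [ 0.0231  0.0158 -0.9996]
t 29.45 pos [ 490.5 -258.8   68.2] zyaw 0.2 tilt [ 0.023  0.016 -1.   ] F [ 1.1  0.8 -1.3] w 23.5
(489.7, -259, 130) units [-0.0012 -0.1235  0.0016]
(597.8, -262.8, 130) units [0.0504 0.0049 0.2103]
```

Request:
arm_command:
  steps:
    - {"xyz": [0, 0, 0], "yaw": 0, "gripper": 0.1}
    - {"xyz": [0, 0, 0], "yaw": 0, "gripper": 0.1}
    - {"xyz": [0, 0, 0], "yaw": 0, "gripper": 0.1}

```text
t: 29.75
tool_pos: [490.8, -259.1, 68.7]
tool_rot: [-1.27, 1.049, -1.064]
ft_force: [-0.1, -0.5, 0.2]
width: 41.5
```

Request:
arm_command:
  steps:
    - {"xyz": [0, -0.075, 0], "yaw": 0, "gripper": 0.1}

```text
t: 29.85
tool_pos: [486.0, -256.7, 101.4]
tool_rot: [-1.27, 1.059, -1.054]
ft_force: [-0.1, 0.1, -0.5]
width: 42.1
```

```bash
python3 -c "
from h import *
settle(6)
delta((489.7,-259,106))
s,T=cam('wrist');cv2.imwrite('pics/w9.png',s['color'])
"
```

```text
[ 486.  -256.7  101.4] [ 0.014   0.0225 -0.9996]
[ 491.7 -261.   111.1] [ 0.0275  0.0122 -0.9995]
[ 493.  -262.   110.8] [ 0.0311  0.0095 -0.9995]
[ 492.1 -261.3  109.1] [ 0.0289  0.0111 -0.9995]
[ 490.9 -260.4  107.5] [ 0.0261  0.0132 -0.9996]
[ 489.9 -259.7  106.2] [ 0.0239  0.0149 -0.9996]
t 30.15 pos [ 489.4 -259.3  105.5] zyaw 0.2 tilt [ 0.023  0.016 -1.   ] F [-0.7 -0.5 -0.2] w 42.5
(489.7, -259, 106) units [-0.0004 -0.001   0.0007]
```

View pics/w9.png

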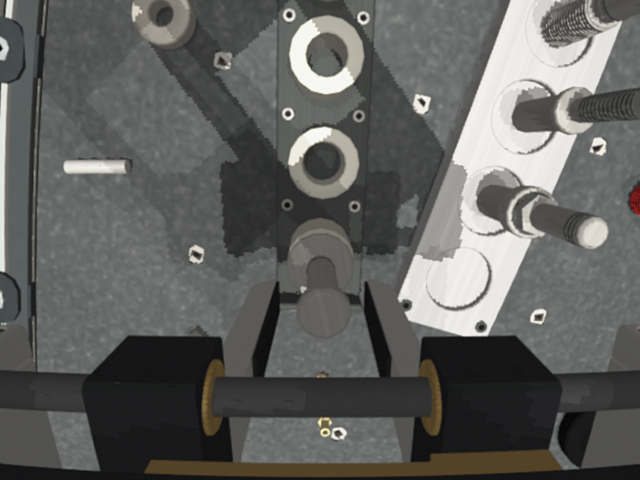

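Request:
arm_command:
  steps:
    - {"xyz": [0, 0, 0], "yaw": 0, "gripper": 1}
    - {"xyz": [0, 0, 0], "yaw": 0, "gripper": 1}
    - {"xyz": [0, 0, 0], "yaw": 0, "gripper": 1}
    - {"xyz": [0, 0, 0], "yaw": 0, "gripper": 1}
    - {"xyz": [0, 0, 0], "yaw": 0, "gripper": 1}
  squeeze: 40

```text
t: 30.7
tool_pos: [488.1, -258.0, 102.6]
tool_rot: [-1.269, 1.054, -1.058]
ft_force: [0.3, -0.8, 1.1]
width: 23.0
```

```bash
python3 -c "
from h import *
settle(3)
delta((489.7,-259,120),(597.8,-262.8,130))
"
```

```text
[ 488.1 -258.   102.6] [ 0.019   0.0192 -0.9996]
[ 488.1 -258.   102.6] [ 0.019   0.0193 -0.9996]
[ 488.1 -258.   102.6] [ 0.019   0.0192 -0.9996]
t 30.85 pos [ 488.1 -258.   102.6] zyaw 0.2 tilt [ 0.019  0.019 -1.   ] F [-0.6  0.   0.2] w 23.1
(489.7, -259, 120) units [ 0.0022 -0.0348  0.0035]
(597.8, -262.8, 130) units [ 0.0501 -0.016   0.2108]
```

Request:
arm_command:
  steps:
    - {"xyz": [0, -0.012, 0.0005], "yaw": 0, "gripper": 1}

```text
t: 30.95
tool_pos: [487.3, -257.1, 107.2]
tool_rot: [-1.269, 1.057, -1.056]
ft_force: [1.0, 0.5, -3.8]
width: 23.1
```

```bash
python3 -c "
from h import *
for i in range(4): print(observe()['ft_force'].round(1));snapshot('wrist')
delta((489.7,-259,120))
s,T=cam('scene');cv2.imwrite('pics/s9.png',cv2.resize(s['color'][170:320,280:440],(640,600)))
"
```

```text
[ 1.   0.5 -3.8]
[ 0.2 -0.6 -3.3]
[ 0.5 -0.8 -3.6]
[ 0.2  0.1 -4.1]
t 31.15 pos [ 487.7 -257.8  108.2] zyaw 0.2 tilt [ 0.018  0.02  -1.   ] F [ 0.1 -1.3 -2.9] w 22.8
(489.7, -259, 120) units [ 0.0028 -0.0236  0.0038]
```

View pics/s9.png

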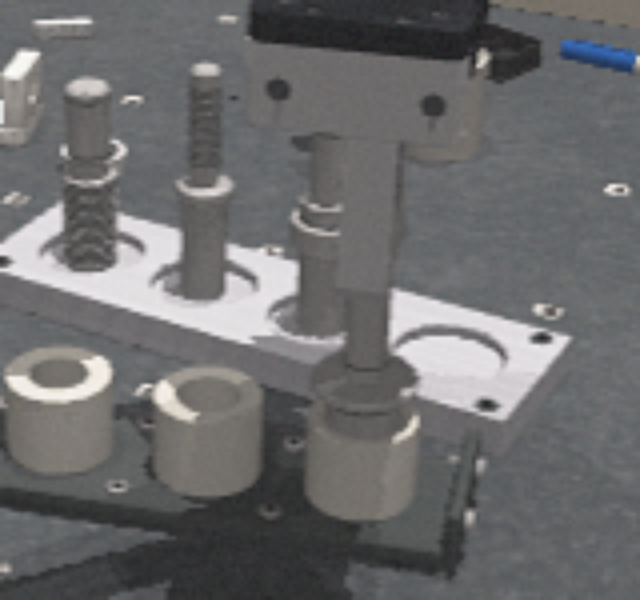

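Request:
arm_command:
  steps:
    - {"xyz": [0, -0.03, 0.0015], "yaw": 0, "gripper": 1}
    - {"xyz": [0, -0.035, 0.002], "yaw": 0, "gripper": 1}
    - {"xyz": [0, -0.03, 0.002], "yaw": 0, "gripper": 1}
    - {"xyz": [0, -0.015, 0.001], "yaw": 0, "gripper": 1}

```text
t: 31.6
tool_pos: [487.7, -256.2, 160.7]
tool_rot: [-1.269, 1.062, -1.051]
ft_force: [-0.1, 0.2, -3.5]
width: 22.5
```

```bash
python3 -c "
from h import *
settle(4)
delta((597.8,-262.8,160))
s,T=cam('wrist');cv2.imwrite('pics/w10.png',s['color'])
"
```

```text
[ 487.7 -256.2  160.7] [ 0.0122  0.0252 -0.9996]
[ 488.2 -256.5  161.6] [ 0.0134  0.0242 -0.9996]
[ 488.  -256.4  160.7] [ 0.013   0.0246 -0.9996]
[ 487.4 -256.   159.7] [ 0.0116  0.0257 -0.9996]
t 31.8 pos [ 486.9 -255.7  159.1] zyaw 0.199 tilt [ 0.01   0.027 -1.   ] F [-0.2  0.1 -3.8] w 23.2
(597.8, -262.8, 160) units [5.790e-02 1.000e-04 2.145e-01]
```

View pics/w10.png

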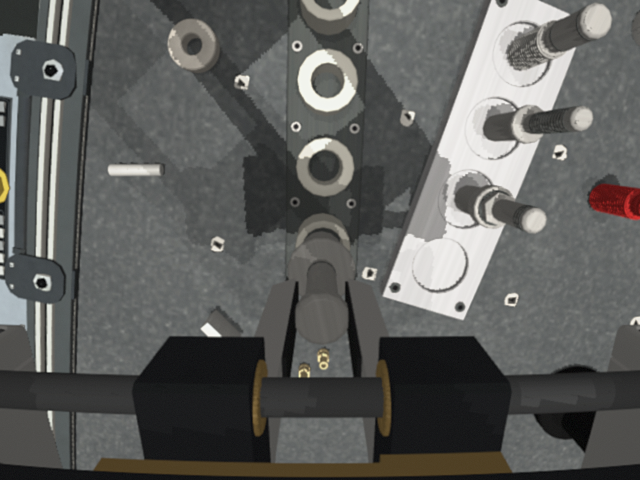

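Request:
arm_command:
  steps:
    - {"xyz": [0.006, 0, 0.025], "yaw": 0, "gripper": 1}
    - {"xyz": [0.01, 0, 0.04], "yaw": 0, "gripper": 1}
    - {"xyz": [0.011, 0, 0.042], "yaw": 0, "gripper": 1}
    - {"xyz": [0.011, 0, 0.042], "yaw": 0, "gripper": 1}
    - {"xyz": [0.01, 0, 0.04], "yaw": 0, "gripper": 1}
    - {"xyz": [0.006, 0, 0.025], "yaw": 0, "gripper": 1}

```text
t: 32.45
tool_pos: [600.6, -258.9, 152.5]
tool_rot: [-1.268, 1.074, -1.043]
ft_force: [-0.4, 0.0, -2.9]
width: 22.8
```

```bash
python3 -c "
from h import *
settle(6)
delta((597.8,-262.8,115))
"
```

```text
[ 600.6 -258.9  152.5] [ 0.0031  0.033  -0.9995]
[ 602.2 -258.8  152.3] [ 0.0054  0.0329 -0.9994]
[ 600.5 -258.8  152.3] [ 0.0031  0.033  -0.9995]
[ 599.1 -258.7  152.4] [ 0.0015  0.0333 -0.9994]
[ 598.3 -258.8  152.5] [ 0.0011  0.0333 -0.9994]
[ 598.  -258.9  152.8] [ 0.0013  0.0333 -0.9994]
t 32.75 pos [ 597.9 -259.   153.1] zyaw 0.196 tilt [ 0.002  0.033 -0.999] F [-0.3 -0.3 -3.5] w 23.1
(597.8, -262.8, 115) units [ 0.0098  0.076  -0.0022]
```

Request:
arm_command:
  steps:
    - {"xyz": [0.005, 0.025, -0.001], "yaw": 0, "gripper": 1}
    - {"xyz": [0.004, 0.035, -0.001], "yaw": 0, "gripper": 1}
    - {"xyz": [0, 0.02, 0], "yaw": 0, "gripper": 1}

```text
t: 33.05
tool_pos: [597.5, -263.7, 113.2]
tool_rot: [-1.267, 1.073, -1.047]
ft_force: [0.0, -0.3, -4.0]
width: 22.8
```

```bash
python3 -c "
from h import *
settle(6)
delta((598.5,-263.2,106))
s,T=cam('wrist');cv2.imwrite('pics/w11.png',s['color'])
"
```

```text
[ 597.5 -263.7  113.2] [ 0.0053  0.0304 -0.9995]
[ 596.5 -262.9  111.4] [ 0.0026  0.0322 -0.9995]
[ 596.7 -262.9  112.3] [ 0.0027  0.0323 -0.9995]
[ 597.6 -263.2  113.7] [ 0.0046  0.0312 -0.9995]
[ 598.5 -263.7  114.9] [ 0.0066  0.03   -0.9995]
[ 599.1 -264.   115.6] [ 0.008   0.029  -0.9995]
t 33.35 pos [ 599.5 -264.2  116.1] zyaw 0.196 tilt [ 0.009  0.028 -1.   ] F [-0.2 -0.1 -3.3] w 23.1
(598.5, -263.2, 106) units [-0.0018  0.0202 -0.0019]
```

View pics/w11.png

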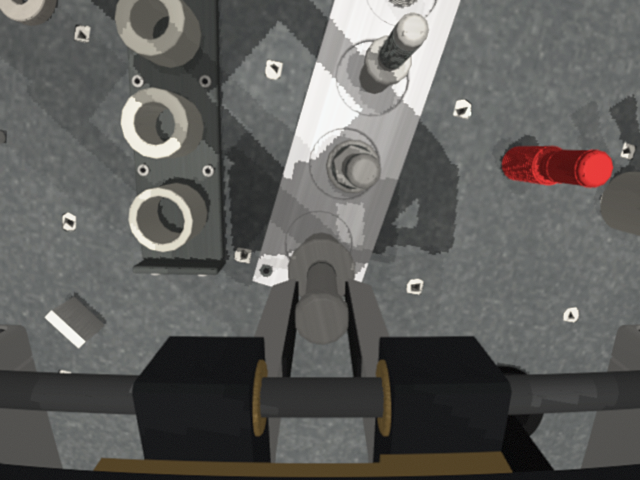

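```bash
python3 -c "
from h import *
s,T=cam('wrist')
print(plane(s,T,[(320,245)],18),proj(s,T,[[597.8,-262.8,18],[598.5,-262.5,70],[598.5,-263,136]]))
im=s['color'][180:380,220:420];cv2.imwrite('pics/w12.png',cv2.resize(im,(600,600)))
"
```

```text
[[ 599.67501818 -261.3283745    18.        ]] [[317.15506434 246.41288122]
 [318.67605507 266.5481812 ]
 [319.56940336 310.46501003]]
```

View pics/w12.png

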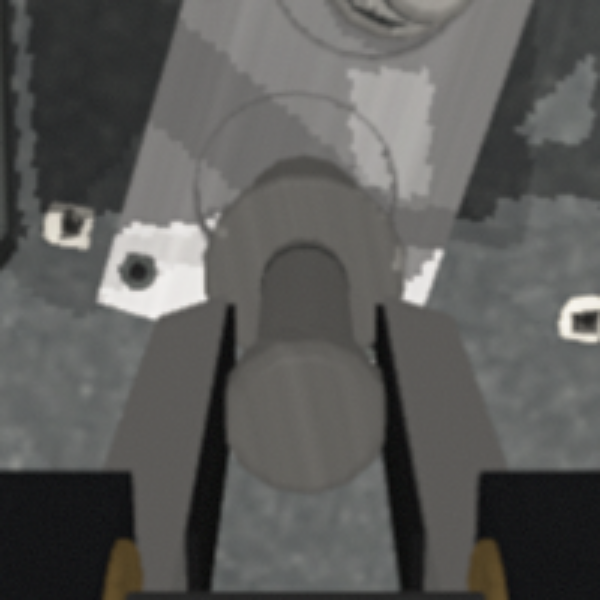

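Request:
arm_command:
  steps:
    - {"xyz": [-0.006, 0.018, -0.004], "yaw": 0, "gripper": 1}

```text
t: 33.55
tool_pos: [598.9, -262.5, 109.4]
tool_rot: [-1.266, 1.064, -1.054]
ft_force: [1.2, -0.6, -2.6]
width: 22.8
```

```bash
python3 -c "
from h import *
settle(6)
delta((598,-261.5,103))
"
```

```text
[ 598.9 -262.5  109.4] [ 0.0135  0.0256 -0.9996]
[ 596.8 -260.9  106.6] [ 0.0088  0.0285 -0.9996]
[ 596.1 -260.4  106.2] [ 0.0069  0.0297 -0.9995]
[ 596.3 -260.5  106.4] [ 0.0071  0.0298 -0.9995]
[ 596.6 -260.8  106.7] [ 0.0079  0.0293 -0.9995]
[ 597.  -261.2  107.1] [ 0.0086  0.0286 -0.9996]
t 33.85 pos [ 597.2 -261.3  107.3] zyaw 0.196 tilt [ 0.009  0.028 -1.   ] F [-0.3 -1.2 -3.3] w 23.0
(598, -261.5, 103) units [0.0009 0.0086 0.0015]
```

Request:
arm_command:
  steps:
    - {"xyz": [0, 0.006, 0], "yaw": 0, "gripper": 1}
    - {"xyz": [0, 0.005, 0], "yaw": 0, "gripper": 1}

```text
t: 34.05
tool_pos: [598.0, -261.6, 102.5]
tool_rot: [-1.267, 1.067, -1.052]
ft_force: [-0.8, 0.8, 6.9]
width: 23.0
```

```bash
python3 -c "
from h import *
for i in range(4): print(observe()['ft_force'].round(1));snapshot('wrist')
delta((598,-261.5,102))
"
```

```text
[-0.8  0.8  6.9]
[ 0.   0.  -2.4]
[ 0.3 -0.6 -1.9]
[ 0.  -0.4 -1.6]
t 34.25 pos [ 598.  -261.6  102.7] zyaw 0.196 tilt [ 0.011  0.027 -1.   ] F [ 0.3 -0.  -1.6] w 22.8
(598, -261.5, 102) units [-0.0003  0.0013  0.0001]
```

Touching; press slightly, then release.

Request:
arm_command:
  steps:
    - {"xyz": [0, 0.003, 0], "yaw": 0, "gripper": 1}

```text
t: 34.35
tool_pos: [598.8, -262.1, 102.5]
tool_rot: [-1.267, 1.065, -1.053]
ft_force: [-1.0, 0.7, 6.1]
width: 23.1
```

```bash
python3 -c "
from h import *
for i in range(3): print(observe()['ft_force'].round(1));snapshot('wrist')
delta((598,-261.5,102))
"
```

```text
[-1.   0.7  6.1]
[-1.3 -0.7  2.9]
[-0.2  0.3  3.6]
t 34.5 pos [ 598.7 -262.1  102.5] zyaw 0.196 tilt [ 0.012  0.026 -1.   ] F [-0.3  0.1  5.2] w 22.8
(598, -261.5, 102) units [-0.0014  0.0011 -0.0012]
```

Request:
arm_command:
  steps:
    - {"xyz": [0, 0, 0], "yaw": 0, "gripper": 0.4}
    - {"xyz": [0, 0, 0], "yaw": 0, "gripper": 0.1}
    - {"xyz": [0, 0, 0], "yaw": 0, "gripper": -0.2}
    - {"xyz": [0, 0, 0], "yaw": 0, "gripper": -0.2}

```text
t: 34.9
tool_pos: [599.0, -262.2, 102.3]
tool_rot: [-1.266, 1.064, -1.054]
ft_force: [1.2, 1.2, -0.7]
width: 48.7
```

Request:
arm_command:
  steps:
    - {"xyz": [0, -0.05, 0], "yaw": 0, "gripper": -0.2}
    - {"xyz": [0, -0.08, 0], "yaw": 0, "gripper": -0.2}
    - {"xyz": [0, -0.08, 0], "yaw": 0, "gripper": -0.2}
    - {"xyz": [0, -0.04, -0.06], "yaw": 0, "gripper": -0.2}
    - {"xyz": [0, 0, -0.08], "yaw": 0, "gripper": -0.2}
    - {"xyz": [0, 0, -0.08], "yaw": 0, "gripper": -0.2}
    - {"xyz": [0, 0, -0.06], "yaw": 0, "gripper": -0.2}

```text
t: 35.6
tool_pos: [458.4, -292.3, 226.9]
tool_rot: [-1.269, 1.062, -1.048]
ft_force: [-0.4, -0.4, 0.1]
width: 56.2
```

```bash
python3 -c "
from h import *
settle(5)
for n in('scene','top','wrist'):
    s,T=cam(n);cv2.imwrite('pics/f_%s.png'%n,s['color'])
a=cv2.imread('pics/f_scene.png')[160:320,200:440];cv2.imwrite('pics/fc.png',cv2.resize(a,(800,533),interpolation=cv2.INTER_CUBIC))
a=cv2.imread('pics/f_top.png')[150:270,260:440];cv2.imwrite('pics/ft.png',cv2.resize(a,(800,533),interpolation=cv2.INTER_CUBIC))
"
```

```text
[ 458.4 -292.3  226.9] [ 0.011   0.0266 -0.9996]
[ 454.6 -292.8  226.5] [ 0.0066  0.0267 -0.9996]
[ 457.1 -292.4  226.5] [ 0.0093  0.0274 -0.9996]
[ 458.9 -292.2  226.6] [ 0.011   0.0275 -0.9996]
[ 459.9 -292.1  226.6] [ 0.0114  0.0276 -0.9996]
```

View pics/fc.png

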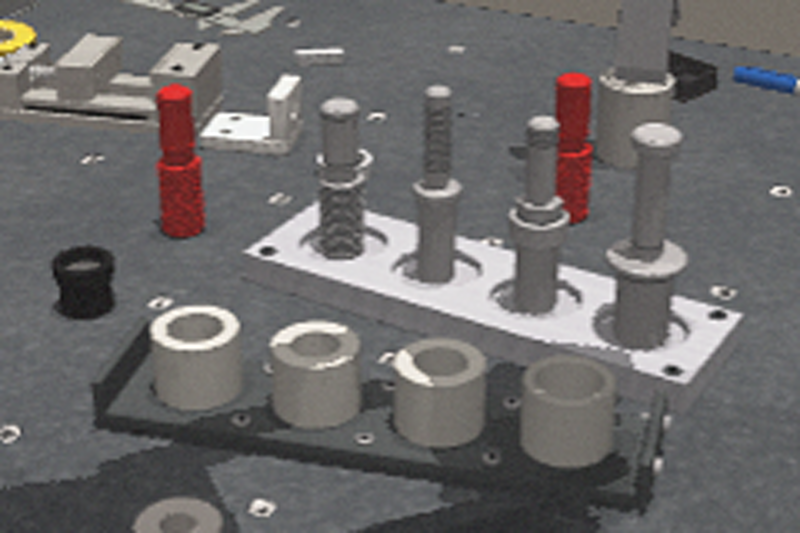

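View pics/ft.png

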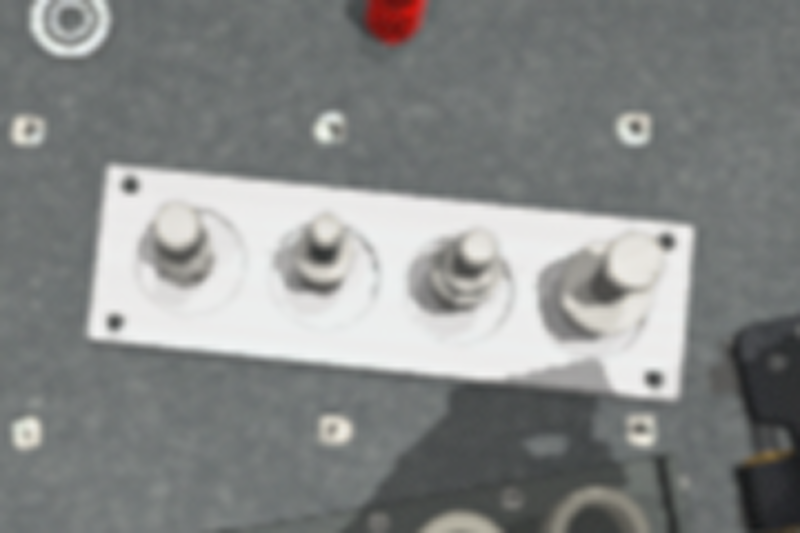

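View pics/f_wrist.png

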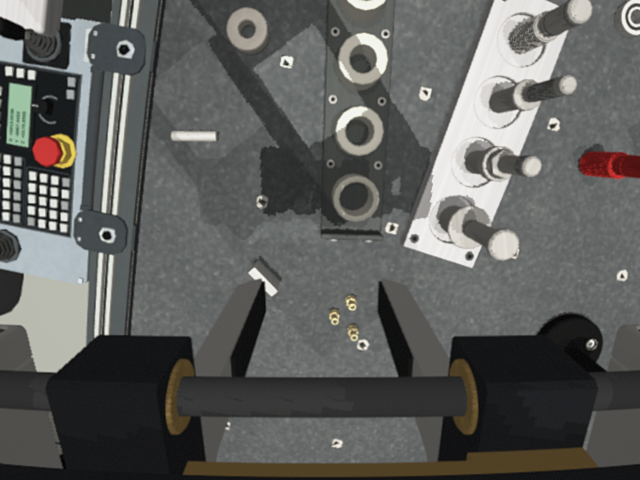

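```bash
python3 -c "
from h import *
s,T=cam('top');s2,T2=cam('scene')
top=[(178,225),(325,232),(477,249),(634,262)];sc=[(339,105),(438,91),(543,123),(657,134)]
sl=np.array([[618.4,-78],[611.5,-139.6],[604.7,-201.2],[597.8,-262.8]])
yp=np.array([.111,.994]);xp=np.array([.994,-.111])
for a,b,c in zip(top,sc,sl):
    a=(260+a[0]/4.444,150+a[1]/4.444);b=(200+b[0]/3.333,160+b[1]/3.333)
    c1,d1=rays(s,T,[a]);c2,d2=rays(s2,T2,[b]);p,e=tri(c1,d1[0],c2,d2[0]);q=p[:2]-c
    print(p.round(1),round(e,1),'plate dx,dy',(q@xp).round(1),(q@yp).round(1))
print(observe()['t'],observe()['qvel'].round(3))
"
```

```text
[617.6 -77.5 103.3] 1.2 plate dx,dy -0.9 0.4
[ 610.7 -138.8  124.9] 0.4 plate dx,dy -0.9 0.7
[ 604.1 -200.5  120.4] 0.1 plate dx,dy -0.6 0.6
[ 597.  -262.6  128.8] 0.0 plate dx,dy -0.8 0.1
36.1 [-0.003 -0.003  0.004  0.001  0.    -0.   ]
```

All the tops lie within about 1 mm of their recess centres and at the expected heights, so I am handing in.

```bash
python3 -c "
from cell import close_job
print(close_job())"
```

```text
the job is handed in; nothing more can be done
None
```

All four gauges now stand upright in the soak plate, released, in the same left-to-right order as in the rack: thread, plain, step, flange. I handed the job in at about 36 s; hand-in reports no verdict. The three red look-alikes were not touched.

- **Placing:** Each gauge was drawn straight up and lowered until the wrist force showed floor contact. It was then let go and the gripper backed away.
- **Last checks:** Triangulating the tops from the scene and top cameras after release put each one within about 1 mm of its recess centre. Top heights came out within about 1.6 mm of nominal (103, 125, 120 and 129 mm). That agrees with the gauges being upright with their feet on the recess floor. The gripper was clear and the arm at rest.
- **What went differently:**
  - The first closing on the flange gauge stopped at 23.5 mm instead of 17 mm, because the fingers met its head. I opened, rose and carried it by the head instead. The head then read 23 mm, not the 25 mm in the text, but a short test lift showed it was held.
  - The tool drifted by up to about 0.05 rad of tilt during moves, so I corrected position before each grip and set-down.
  - The wrist and fixed cameras disagreed by about 2 mm along the row, which is within the stated calibration.

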